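Move the charged battery pack from the charger to the cart's power unit

ROBOT

A 7-joint arm with a two-finger parallel gripper is mounted at the origin on the work surface. World frame = base frame: x ahead of the robot, y to its left, z up, the work surface at z = 0. Lengths are in mm, angles in rad, forces in N, time in s.
With the tool pointing down it reaches from about 350 to 900 mm from the base axis. Payload 8.1 kg.
Tool frame: the origin (TCP) lies between the finger pads; the fingertips stand 19 mm ahead of it and the grasp point (between the pads) is the TCP (manip.finger_overhang is the distance from the TCP to the fingertips, in mm); z points along the fingers, y is the line along which they close (so a half turn about z gives the same grasp; the last joint's range is limited). The gripper opens to 85 mm and grips with 20 to 120 N. Pads are 22 mm wide; open, the fingers measure 114 mm over their backs; the gripper's body (76 mm by 85 mm) begins 54 mm behind the grasp point. The pads swing forward as they close: fully open they stand 13 mm farther back than shut.
Start: joints at [1.021, 0.434, 0.025, 1.573, -0.012, 1.134, -0.075], TCP at [270.03, -563.67, 250.323] pointing down, gripper open.
Joint ranges: [-2.62, 2.62], [-0.44, 2.09], [-1.27, 1.32], [0.08, 2.57], [-1.32, 4.46], [0.12, 2], [-2.74, 2.74]. Speed limits (rad/s): [2.22, 2.22, 3.01, 3.01, 3.14, 3.14, 3.14].

INTERFACE

Orientations are given as a rotation vector (axis times angle).
In Python, from workcell import manip gives the robot as it stands.
- The arm moves only by the tool step_arm, never from a script. Its argument "targets" is a list that holds one entry, the list of rows, each a list of 7 numbers: the shift along the tool's x, y, z in m, then the turn, a rotation vector about the tool's x, y, z in rad, then the closure, from 0 (fully open) to 1 (shut). A call has 1 to 8 rows; each row is the pose to reach, as a shift and turn from the pose commanded when the call began, along the tool's axes at that moment; what a row does not reach only later rows make up. A row lasts 1/8 s, in which the tool goes at most 62.5 mm and 10.7 degrees, less where a joint would pass 70% of its speed; a pose out of reach is approached as far as the arm can. A call with a gripper value outside its range is refused whole. The fingers move at their own pace and stop on an object; "grip_force" is the grip in N (left out, the last holds). Time passes only in rows, so rows that repeat a pose let the fingers close. It gives the time, the measured TCP pose, the force, the opening and the grip force at its end, in the units of the state.
- manip.observe(): the state, without advancing time (a new reading comes with each control period).
- manip.grab_frame(name): name is "scene" or "top" or "wrist"; returns a dict with "image" (480x640x3 uint8, red, green, blue), "z_map" (480x640 float32, mm along the optical axis (not along the pixel's ray), 0 where there is no reading), "camera_matrix" (3x3 intrinsics, pixels), "D" ([k1, k2, p1, p2, k3] as OpenCV has them; the pictures are not rectified), "R" (3x3) and "t" (3): a world point X has camera coordinates R X + t; the wrist camera has in their place "hand_eye" (4x4, takes a point from camera to tool coordinates, whose origin is the TCP and whose axes are the flange's). Camera axes: x right, y down, z forward; pixel columns grow to the right and rows downward; lengths in mm; the calibration is good to about 2 mm. A picture is of the moment at which its call begins: read the wrist's pose just before it.
- manip.hand_in(): hands the job in; it is judged then, once.
The state is a dict: "time": time; "joints": joint angles; "qvel": joint speeds; "joint_torque": joint torques, N m; "ee_pos": TCP position; "eef_rot": TCP orientation; "force": force on the tool from outside, world axes, zero at the start; "torque": the same for the moment, N m; "finger_gap": finger opening in mm; "grip_force": force on a finger pad.
Only numpy, scipy, OpenCV 4.12 (cv2) and the standard library are available. Lean on these libraries where they do the work, as an engineer would, in place of code of your own. Each camera call takes 0.05 s, during which the arm holds its last target. There are 200 camera calls.

TASK

The blue battery pack is charged: press the orange release button of the white charger so that the pack springs loose, then slide the pack along the rail and off the charger. Slide it contact end first along the rail of the dark grey power unit until its catch clicks behind the pack, firmly but without ramming it against the contact block, and leave it locked there and let go. Leave the other things on the cart where they stand.

Things in the scene. Friction and masses are not known exactly. Their poses are not given: they have to be found in the camera images.
- charger: White battery charger, 163 (x) x 205 (y) x 106 mm, black rail and orange button on its sloping front; the pack starts locked on it. Fixed. Origin underneath, below the rail's middle; body z up, y along the rail in the direction a pack is pushed home, -x the low front. The front face slopes 30 deg: up-slope v = (.866, 0, .5), outward normal n = (-.5, 0, .866) in body axes
- power_unit: Dark grey power unit of the cart (white outlets on top), 183 x 205 x 106 mm; same rail, catch and orange button, rail empty. Fixed. Origin underneath, below the rail's middle; body z up, y along the rail in the direction a pack is pushed home, -x the low front. The front face slopes 30 deg: up-slope v = (.866, 0, .5), outward normal n = (-.5, 0, .866) in body axes
- charger_rail (a point): Middle of the charger's rail floor, on the face. The rail runs level across the slope, so a gripper straddling the pack must tilt 30 deg, square to the face. Side walls 71 mm apart; lips over the pack's flange, 56 mm apart, 8.4 (underside) to 13.4 mm (top) off the floor, y -10 to +55 mm from here. Axes as the body
- power_rail (a point): Middle of the power unit's rail floor; rail as on the charger. From y -10 to -24 mm the lips are ramped upward and the upper wall is flared; then bare floor, nothing above it, to y -115 mm, with a 12 mm high ledge along its low side in line with the lower wall (35.5 mm from the middle line) that a pack can rest on
- charger_seat (a point): The pack's centre when home on the charger: 26 mm off the rail floor, straight out from charger_rail. It comes off by sliding it 80 mm or more toward -y (out of the lips), then away from the face. A black monitor riser, 133 mm high, stands behind at the back of the cart, clear of the work
- power_seat (a point): The pack's centre when home on the power unit: 26 mm off the rail floor, straight out from power_rail; reached by sliding along +y
- charger_end (a point): Middle of the face of the charger's end block, 57.5 mm along +y from the rail's middle; block 40 mm high off the face. Its spring plunger pushes a pack at home toward the mouth with about 5 N (3 N after 12 mm), 10 mm off the floor. Housing and rail are slick plastic
- power_block: The power unit's black end block with its brass contact blades: 27.5 mm thick, 83 mm wide, 40 mm high off the face; fixed. Not to be hit hard. Origin at power_rail
- power_end (a point): Middle of the face of the power unit's end block. A pack at home is 0 to 2.5 mm short of the block. Its stiffer plunger meets the pack over the last 12 mm and pushes back with 6 rising to 11 N; bringing the pack home takes about 12 to 16 N. A push that levers or lifts the pack wedges its flange under the lips
- power_mouth (a point): The pack's centre when it is laid on the power unit's bare floor before the lips, ready to slide in: 82 mm toward -y from power_seat, 26 mm off the floor. The catch nose under it pushes up with about 1 N. Let go there, the pack stays lying, after slipping a few mm down the slope to the ledge
- charger_button (a point): Centre of the top of the charger's orange button, 34 (up the slope) x 46 mm (along the rail), 12 mm off the face, 70 mm down the slope from the rail's middle line and 60 mm toward the mouth (-y). Press it square into the face. Own axes: x up the slope, y along the rail, z out of the face
- power_button (a point): Centre of the top of the power unit's orange button; place, size and axes as on the charger
- charger_catch (a joint): Travel of the charger's button and catch nose, m: 0 up (catching), 0.007 fully pressed. Past 0.0055 the pack is free and the plunger pushes it about 12 mm toward the mouth; keep it pressed for that moment. Takes about 1 to 3 N, and rests on a stop at full travel
- power_catch (a joint): Travel of the power unit's button and catch nose (5.5 mm high in the floor, 55 to 80 mm to the mouth side of the rail's middle, ramped), m: 0 up, about 0.0055 while the pack lies over it, back to 0 when it has clicked up behind the pack
- pack_center (a point): Centre of the blue battery pack (about 0.35 kg), 110 mm long (y), 52 high; body 52 mm wide (x) on a black flange 68 wide (62 at the front), 6 thick. Grip it across the 52 mm, fingers clear of the rail's lips. 26 mm above its underside. Pack z away from the underside, y to the contact end; on the charger x up the slope, y along its rail
- pack_front (a point): Middle of the pack's contact end (black slot), which goes in first: 55 mm along pack y from pack_center
- pack: The whole pack; its origin lies at the middle of its underside, axes as pack_center
- stapler: rose-gold stapler, 140 x 38 x 52 mm. Loose bystander; origin under its centre
- bell: brass-look desk bell on a black foot, 86 mm across, 64 mm high. Loose bystander; origin under its centre
- cork_tile: round cork board tile lying flat, 104 mm across, 10 mm thick. Loose bystander; origin under its centre
- hole_punch: grey and steel hole punch, 60 x 110 x 49 mm. Loose bystander; origin under its centre
- pen_mug: white mug with pens, 76 mm across, 95 mm high (pens to 150 mm). Loose bystander; origin under its centre
- tape_dispenser: black tape dispenser, 144 x 52 x 68 mm. Loose bystander; origin under its centre
Mind the look-alikes: they are no part of the job. Of the things that look like the pack, the largest one is meant.

How it is judged:
By the outcome, as a careful person would: the job done as asked, in the order asked, and still so for the second after the job is handed in, with the robot touching nothing.
It also fails if it takes over 54 s, if anything falls off the work surface, if the arm or the gripper's body presses on something with over 40 N, if the wrist force passes 120 N, or if a joint passes its speed limit or range.

## Working session

There is one attempt and no reset: what is moved stays moved. The work goes in short steps, Python scripts to look and compute and a tool call to move; the robot and the scene stay as the last step left them, time stands still between calls to the robot, and variables do not carry over. Pictures are saved under pics/ and viewed, at most 10 in all, crops included, and the job is handed in when it is done.

Besides the shell and the picture viewer there is one more tool, called after ">>>" by a JSON object that holds its "api" and its "payload", one argument or row to a line. step_arm: Moves the arm, as the interface text tells. Its arguments: {"type":"object","properties":{"targets":{"type":"array"},"grip_force":{"type":"number"}},"required":["targets"]}

```bash
mkdir -p pics; ls; cat > h.py <<'E'
import numpy as np, cv2
from workcell import manip
from scipy.spatial.transform import Rotation as Ro
def grab(n):
    o=manip.observe() if n=="wrist" else None
    f=manip.grab_frame(n)
    if n=="wrist":
        T=np.eye(4);T[:3,:3]=Ro.from_rotvec(o["eef_rot"]).as_matrix();T[:3,3]=o["ee_pos"]
        W=T@np.array(f["hand_eye"])
        f["Rwc"]=W[:3,:3];f["c"]=W[:3,3]
    else:
        R=np.array(f["R"]);f["Rwc"]=R.T;f["c"]=-R.T@np.array(f["t"])
    return f
def save(f,name): cv2.imwrite("pics/"+name,f["image"][:,:,::-1])
def cloud(f):
    K=np.array(f["camera_matrix"]);D=np.array(f["D"])
    v,u=np.mgrid[0:480,0:640]
    p=cv2.undistortPoints(np.stack([u.ravel(),v.ravel()],1).astype(np.float64)[:,None],K,D)[:,0]
    z=f["z_map"].ravel()
    P=np.c_[p*z[:,None],z]@f["Rwc"].T+f["c"]
    P[z==0]=np.nan
    return P.reshape(480,640,3)
E
python3 - <<'E'
from h import *
f=grab("top");save(f,"top.png");np.save("top.npy",cloud(f))
g=grab("scene");save(g,"scene.png");np.save("scene.npy",cloud(g))
print(f["c"],g["c"]);o=manip.observe();print(o)
E
```

```text
pics
[ 248.79897025  -29.38938927 1740.35605168] [1391.02731765 -153.32387358  982.18940175]
{'time': 0.1, 'joints': array([ 1.02140149,  0.43515057,  0.02499938,  1.57398231, -0.01160051,
        1.13399617, -0.07510509]), 'qvel': array([ 0.00075126, -0.00076969,  0.00101143, -0.00221352,  0.00094257,
        0.0006361 ,  0.00046342]), 'joint_torque': array([ 3.70491383e-03, -6.71759748e+01,  1.02863442e+00, -3.16909432e+01,
        1.59249193e-02,  7.10030799e-03, -4.21269590e-05]), 'ee_pos': array([ 269.81284114, -563.30361973,  249.61562815]), 'eef_rot': array([-3.06227238e+00, -6.95558423e-01,  6.91769645e-04]), 'force': array([ 0.37306049, -0.48437502, -0.05615721]), 'torque': array([0.00528126, 0.04904591, 0.0572639 ]), 'grip_force': 0.0, 'finger_gap': 85.41246100762751}
```

View pics/top.png

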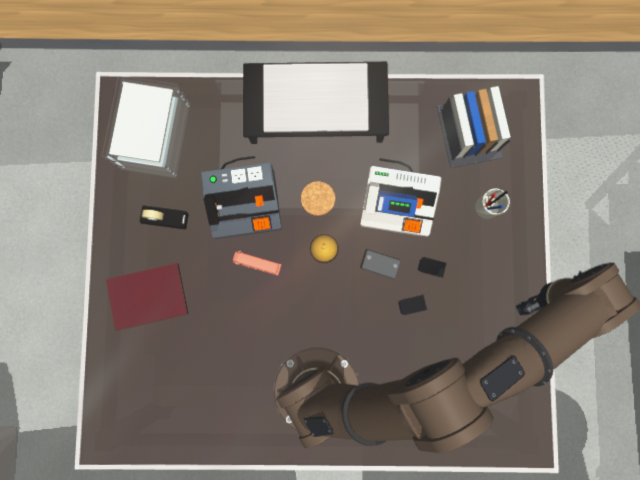

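View pics/scene.png

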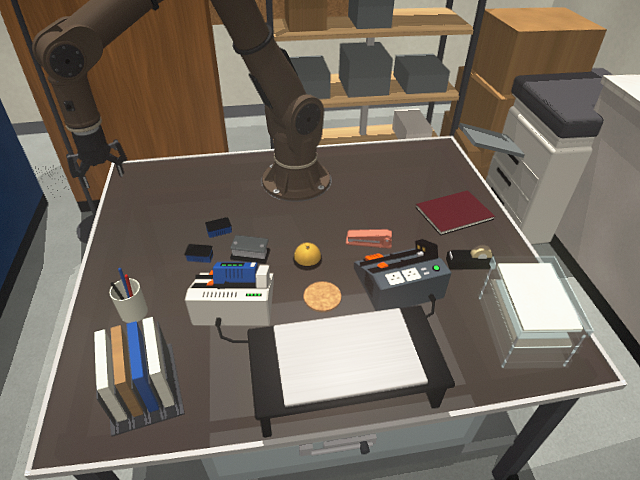

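The top view has +x up and +y left. The charger with the blue pack is at about (400,200), its orange button at (412,226). The power unit is at (240,200), its button at (262,224). The two small black/blue blocks at (432,267) and (412,305) are look-alikes.

```bash
cat >> h.py <<'E'
def orange(f):
    h=cv2.cvtColor(f["image"],cv2.COLOR_RGB2HSV)
    return cv2.inRange(h,(4,180,150),(16,255,255))
def frame(yaw):
    x=np.array([np.cos(yaw),np.sin(yaw),0]);y=np.array([-np.sin(yaw),np.cos(yaw),0]);z=np.array([0,0,1.])
    return x,y,.866*x+.5*z,-.5*x+.866*z   # x,y,v,n
def buttons(f,P,amin=60):
    n,l,s,c=cv2.connectedComponentsWithStats(orange(f))
    out=[]
    for i in range(1,n):
        if s[i,4]>=amin:
            m=cv2.erode((l==i).astype(np.uint8),np.ones((3,3)))>0
            q=P[m];q=q[~np.isnan(q[:,0])]
            out.append((c[i],s[i],q,(l==i)))
    return out
E
python3 - <<'E'
from h import *
for nm in ("top","scene"):
    f=grab(nm);P=cloud(f)
    for c,s,q,m in buttons(f,P,25):
        if len(q)<5: print(nm,c,s);continue
        mu=np.median(q,0);k=np.linalg.norm(q-mu,axis=1)<40;q=q[k];mu=q.mean(0)
        u,S,V=np.linalg.svd(q-mu)
        n=V[2]*np.sign(V[2][2])
        print(nm,c.round(1),s,mu.round(1),"n",n.round(3),"yaw",np.degrees(np.arctan2(-n[1],-n[0])).round(1),"ax",V[0].round(3),np.ptp(q,axis=0).round())
    if nm=="top":
        z=P[...,2]
        for name,(a,b,c,d) in {"ch":(355,160,445,240),"pu":(195,160,285,242)}.items():
            m=np.zeros((480,640),np.uint8);m[b:d,a:c]=(z[b:d,a:c]>25)
            q=P[m>0][:,:2].astype(np.float32)
            (cx,cy),wh,an=cv2.minAreaRect(q);print(name,cx,cy,wh,an)
            # slope face fit: pts with normal - RANSAC on plane
            Q=P[b:d,a:c].reshape(-1,3);Q=Q[(Q[:,2]>15)]
            rng=np.random.default_rng(0);best=None
            for _ in range(1500):
                t=Q[rng.choice(len(Q),3,False)];n=np.cross(t[1]-t[0],t[2]-t[0]);L=np.linalg.norm(n)
                if L<100: continue
                n/=L; n*=np.sign(n[2])
                if abs(n[2]-.866)>.05: continue
                k=abs((Q-t[0])@n)<2
                if best is None or k.sum()>best.sum(): best=k
            R=Q[best];mu=R.mean(0);V=np.linalg.svd(R-mu)[2];n=V[2]*np.sign(V[2][2])
            print(name,"plane",len(R),mu.round(1),n.round(3),np.degrees(np.arctan2(-n[1],-n[0])).round(1))
E
```

```text
top [258.7 200. ] [255 195   8  11  72] [548.2 169.6  82.5] n [-0.41  -0.649  0.641] yaw 57.7 ax [-0.722 -0.199 -0.663] [20. 15. 25.]
top [419.5 202.3] [417 198   6  10  42] [ 545.9 -295.1   84.8] n [-0.519 -0.715  0.469] yaw 54.0 ax [-0.541 -0.15  -0.827] [14.  9. 20.]
top [261.  223.4] [253 217  17  14 185] [484.1 164.8  54. ] n [-0.555 -0.082  0.828] yaw 8.4 ax [-0.154  0.988 -0.006] [31. 41. 26.]
top [412.  225.4] [404 220  17  12 165] [ 480.8 -276.7   54.6] n [-0.587  0.081  0.806] yaw -7.9 ax [-0.151 -0.989 -0.01 ] [25. 38. 25.]
ch 562.6480712890625 -241.184326171875 (205.97645568847656, 188.7588348388672) 81.35896301269531
ch plane 858 [ 544.2 -245.8   72.5] [-0.47   0.078  0.879] -9.5
pu 563.3734130859375 225.02655029296875 (212.6898651123047, 206.04525756835938) 8.290374755859375
pu plane 1110 [534.9 213.4  73.5] [-0.47  -0.045  0.882] 5.5
scene [373.5 256.4] [365 254  18   6  67] [487.7 163.1  53.7] n [-0.542 -0.076  0.837] yaw 8.0 ax [ 0.193 -0.981  0.035] [21. 34. 13.]
scene [382.3 265. ] [378 262  10   6  40] [550.  168.7  80.5] n [-0.428 -0.337  0.839] yaw 38.2 ax [0.777 0.337 0.532] [15. 13. 11.]
```

```bash
cat >> h.py <<'E'
def tool(yaw):
    x,y,v,n=frame(yaw);return np.c_[y,v,-n]
def delta(p,Rt):
    o=manip.observe();R=Ro.from_rotvec(o["eef_rot"]).as_matrix()
    d=R.T@(np.array(p)-o["ee_pos"])/1000;w=Ro.from_matrix(R.T@Rt).as_rotvec()
    print("delta",d.round(4),w.round(4),"t",o["time"],"F",o["force"].round(1),"gap",round(o["finger_gap"],1),"q",o["joints"].round(2))
E
python3 - <<'E'
from h import *
yaw=np.radians(-8.4);x,y,v,n=frame(yaw)
b=np.array([481,-277,54.5])
delta(b+n*150+v*30,tool(yaw))
E
```

```text
delta [ 0.2735 -0.1944  0.0506] [-0.4818  0.2553 -0.9544] t 0.2 F [-0.1  0.1 -0.3] gap 85.8 q [ 1.02  0.43  0.02  1.57 -0.01  1.13 -0.08]
```

>>> {"api": "step_arm", "payload": {
  "targets": [
    [[0.2735, -0.1944, 0.0506, -0.4818, 0.2553, -0.9544, 1], [0.2735, -0.1944, 0.0506, -0.4818, 0.2553, -0.9544, 1], [0.2735, -0.1944, 0.0506, -0.4818, 0.2553, -0.9544, 1], [0.2735, -0.1944, 0.0506, -0.4818, 0.2553, -0.9544, 1], [0.2735, -0.1944, 0.0506, -0.4818, 0.2553, -0.9544, 1], [0.2735, -0.1944, 0.0506, -0.4818, 0.2553, -0.9544, 1], [0.2735, -0.1944, 0.0506, -0.4818, 0.2553, -0.9544, 1], [0.2735, -0.1944, 0.0506, -0.4818, 0.2553, -0.9544, 1]]
  ]
}}

```text
time: 1.2
ee_pos: [432.4, -271.9, 200.0]
eef_rot: [2.054, 1.761, 0.473]
force: [-0.4, -0.1, 0.3]
finger_gap: -0.0
grip_force: 0.0
```

```bash
python3 - <<'E'
from h import *
yaw=np.radians(-8.4);x,y,v,n=frame(yaw)
b=np.array([481,-277,54.5])
delta(b+n*150+v*30,tool(yaw))
f=grab("wrist");save(f,"w1.png");P=cloud(f)
for c,s,q,m in buttons(f,P,100):
    mu=np.nanmedian(q,0);k=np.linalg.norm(q-mu,axis=1)<40;q=q[k]
    V=np.linalg.svd(q-q.mean(0))[2];nn=V[2]*np.sign(V[2][2])
    print(c.round(),s,q.mean(0).round(1),nn.round(3),np.degrees(np.arctan2(-nn[1],-nn[0])).round(1),((q-b)@np.c_[v,y,n]).min(0).round(1),((q-b)@np.c_[v,y,n]).max(0).round(1))
E
```

```text
delta [ 0.0021 -0.0005  0.0004] [ 0.      0.0025 -0.0057] t 1.2 F [-0.4 -0.1  0.3] gap -0.0 q [ 1.12  0.19 -0.58  2.26 -0.42  0.27  0.81]
[275. 226.] [ 250  191   52   66 2819] [ 477.5 -278.5   53.3] [-0.493  0.08   0.866] -9.2 [-19.8 -21.5  -2. ] [12.5 21.3  2.8]
[381. 236.] [358 231  46  12 503] [ 540.7 -296.6   81.1] [-0.508 -0.437  0.743] 40.7 [ 51.8 -15.1 -11.8] [80.4 -6.8 -4.1]
```

View pics/w1.png

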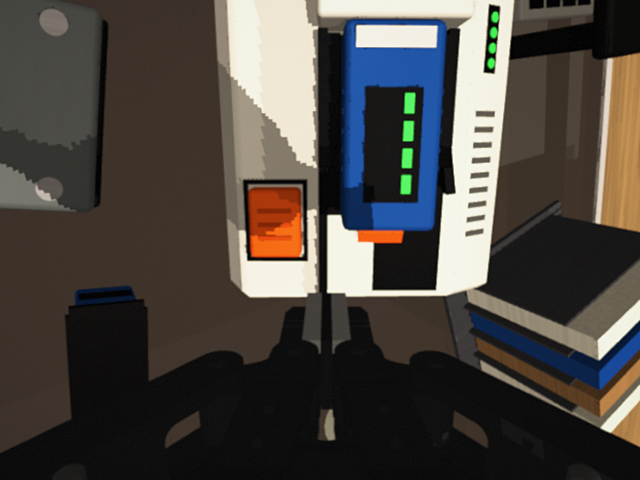

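The wrist view has +y of the charger up and up-slope to the right. The button is at (275,226), the pack at (395,125) and the orange catch nose at (381,236).

```bash
python3 - <<'E'
from h import *
f=grab("wrist");P=cloud(f)
h=cv2.cvtColor(f["image"],cv2.COLOR_RGB2HSV)
m=cv2.inRange(h,(100,120,60),(125,255,255));m[:, :330]=0;m[240:]=0;m[:,460:]=0
for yd in (-8.4,-9.2):
    x,y,v,n=frame(np.radians(yd));A=np.c_[v,y,n]
    b=np.array([477.5,-278.5,53.3])
    rail=b+70*v+60*y-12*n
    q=(P[m>0]-rail)@A
    print(len(q),"n pct",np.nanpercentile(q[:,2],[5,25,50,75,95]).round(1))
    k=abs(q[:,2]-np.nanpercentile(q[:,2],70))<5
    t=q[k]
    print("v",np.percentile(t[:,0],[0.5,2,98,99.5]).round(1),"y",np.percentile(t[:,1],[.5,2,98,99.5]).round(1))
    # edges by y-slice
    for s in (0,1):
        pts=[]
        for y0 in range(-45,40,5):
            w=t[(t[:,1]>y0)&(t[:,1]<y0+5)]
            if len(w)>20: pts.append((y0+2.5,np.percentile(w[:,0],[1,99][s])))
        pts=np.array(pts);c=np.polyfit(pts[:,0],pts[:,1],1);print(yd,"edge",s,"deg",np.degrees(c[0]).round(2),"at0",c[1].round(1))
    # button extents
    bs=buttons(f,P,1000)[0];qq=P[bs[3]];qq=(qq-rail)@A;print("button",np.nanpercentile(qq,[1,50,99],axis=0).round(1).tolist())
    mm=bs[3].astype(np.uint8);K=np.array(f["camera_matrix"])
    # rail floor depth: black region row 270, col 400
    fl=(P[255:285,380:430].reshape(-1,3)-rail)@A;print("floor n",np.nanmedian(fl,0).round(1))
    print("pack slab",rail+26*n)
E
```

```text
12091 n pct [49.6 50.9 51.5 52.1 52.8]
v [-27.1 -26.6  23.2  24.2] y [-51.7 -50.4  54.8  56. ]
-8.4 edge 0 deg -0.08 at0 -26.9
-8.4 edge 1 deg 0.44 at0 23.8
button [[-85.9, -79.9, 10.1], [-70.3, -61.0, 12.0], [-53.9, -37.0, 13.8]]
floor n [ 18.3 -93.7   0.7]
pack slab [ 539.30976421 -226.97663201  100.424     ]
12091 n pct [50.2 51.4 51.9 52.5 53.2]
v [-28.  -27.5  22.4  23.4] y [-51.1 -49.8  55.3  56.4]
-9.2 edge 0 deg -0.79 at0 -27.7
-9.2 edge 1 deg -0.24 at0 23.1
button [[-85.8, -79.9, 10.1], [-70.4, -61.0, 12.0], [-54.0, -37.0, 13.8]]
floor n [ 18.6 -92.5   0.5]
pack slab [ 540.02311779 -227.84465338  100.424     ]
```

```bash
cat >> h.py <<'E'
yc=np.radians(-8.6);cx,cy,cv_,cn=frame(yc)
cb=np.array([477.5,-278.5,53.3])+1.5*cy-1*cv_
crail=cb+70*cv_+60*cy-12*cn
E
python3 - <<'E'
from h import *
print(crail+26*cn)
delta(cb+29*cn,tool(yc))
E
```

```text
[ 538.85727775 -225.58007007   99.924     ]
delta [ 0.0017 -0.0355  0.1208] [ 0.0007  0.0008 -0.0008] t 1.3 F [-0.5  0.6 -0.2] gap -0.0 q [ 1.12  0.19 -0.57  2.26 -0.42  0.27  0.81]
```

>>> {"api": "step_arm", "payload": {
  "targets": [
    [[0.001, -0.036, 0.045, 0, 0, 0, 1], [0.0017, -0.036, 0.09, 0, 0, 0, 1], [0.0017, -0.036, 0.12, 0, 0, 0, 1], [0.0017, -0.036, 0.12, 0, 0, 0, 1], [0.0017, -0.036, 0.124, 0, 0, 0, 1], [0.0017, -0.036, 0.127, 0, 0, 0, 1], [0.0017, -0.036, 0.13, 0, 0, 0, 1], [0.0017, -0.036, 0.13, 0, 0, 0, 1]]
  ]
}}

```text
time: 2.3
ee_pos: [471.2, -285.5, 93.8]
eef_rot: [2.075, 1.801, 0.47]
force: [0.2, -1.4, 1.1]
finger_gap: 0.2
grip_force: 0.0
```

```bash
python3 - <<'E'
from h import *
delta(cb+12*cn,tool(yc))
print(manip.observe()["force"]@cn)
E
```

```text
delta [ 0.0087 -0.0158  0.0264] [-0.0354 -0.0232  0.0023] t 2.3 F [ 0.2 -1.4  1.1] gap 0.2 q [ 0.79  0.42 -0.26  2.27 -1.32  0.12  1.73]
0.8059692875747412
```

The arm ran into limits: joint 5 at -1.32 and joint 6 at 0.12. I'll identify its kinematics from readings so I can steer the redundancy. First I'll back off, logging poses.

```bash
cat > log.py <<'E'
from h import *
import json,os
o=manip.observe()
L=json.load(open("log.json")) if os.path.exists("log.json") else []
L.append([list(o["joints"]),list(o["ee_pos"]),list(o["eef_rot"])]);json.dump(L,open("log.json","w"))
E
python3 log.py; python3 - <<'E'
from h import *
import itertools,json
D=[([1.02140149,0.43515057,0.02499938,1.57398231,-0.01160051,1.13399617,-0.07510509],[269.81,-563.30,249.616],[-3.06227238e+00,-6.95558423e-01,6.9e-4]),
([1.12,.19,-.58,2.26,-.42,.27,.81],[432.4,-271.9,200.0],[2.054,1.761,.473])]+json.load(open("log.json"))
res=[]
for s in itertools.product([1,-1],repeat=7):
    def f(q):
        return Ro.from_euler("ZYZYZYZ",np.zeros(7)) if 0 else Ro.from_euler("ZYZ",[s[0]*q[0],s[1]*q[1],s[2]*q[2]])*Ro.from_euler("YZ",[s[3]*q[3],s[4]*q[4]])*Ro.from_euler("YZ",[s[5]*q[5],s[6]*q[6]])
    C=[f(q).inv()*Ro.from_rotvec(r) for q,p,r in D]
    # allow base const A too: base yaw via C equality: fit f*C const after free base yaw
    for a in np.radians([0,90,180,270]):
        C=[f(q).inv()*Ro.from_euler("Z",a)*Ro.from_rotvec(r) for q,p,r in D]
        e=max((C[0].inv()*c).magnitude() for c in C[1:])
        res.append((e,s,np.degrees(a),C[0].as_rotvec().round(3)))
res.sort(key=lambda t:t[0])
for r in res[:6]: print(r)
E
```

```text
(0.012329213318339163, (-1, 1, -1, 1, -1, 1, -1), np.float64(0.0), array([-0.   ,  0.   ,  1.571]))
(0.012329213318339312, (-1, -1, -1, -1, -1, -1, -1), np.float64(180.0), array([ 0.   ,  0.   , -1.571]))
(0.3121788486059544, (-1, -1, -1, 1, -1, 1, -1), np.float64(270.0), array([-1.315,  0.134, -2.849]))
(0.31217884860595446, (-1, 1, -1, -1, -1, -1, -1), np.float64(90.0), array([-0.088, -0.864,  0.001]))
(0.462067990788616, (1, -1, -1, -1, -1, -1, -1), np.float64(270.0), array([ 1.000e-03,  0.000e+00, -1.099e+00]))
(0.46206799078861643, (1, 1, -1, 1, -1, 1, -1), np.float64(90.0), array([-0.000e+00,  1.000e-03,  2.043e+00]))
```

>>> {"api": "step_arm", "payload": {
  "targets": [
    [[0, 0, -0.05, 0, 0, 0, 1], [0, 0, -0.1, 0, 0, 0, 1], [0, 0, -0.12, 0, 0, 0, 1]]
  ]
}}

```text
time: 2.68
ee_pos: [414.0, -280.3, 201.9]
eef_rot: [2.075, 1.798, 0.47]
force: [1.1, 0.5, 0.2]
finger_gap: 0.3
grip_force: 0.0
```

```bash
python3 log.py
```

>>> {"api": "step_arm", "payload": {
  "targets": [
    [[0, 0, -0.06, 0.18, 0.1, 0.1, 1], [0, 0, -0.1, 0.36, 0.2, 0.3, 1], [0, 0, -0.1, 0.5, 0.2, 0.4, 1]]
  ]
}}

```text
time: 3.05
ee_pos: [367.3, -276.6, 292.1]
eef_rot: [-2.52, -1.715, -0.414]
force: [1.2, -0.1, -0.2]
finger_gap: -0.1
grip_force: 0.0
```

```bash
python3 log.py
```

>>> {"api": "step_arm", "payload": {
  "targets": [
    [[0.06, 0, 0, 0, -0.18, 0.0, 1], [0.12, 0, 0, 0, -0.3, 0.0, 1], [0.16, 0, 0, 0.0, -0.3, -0.1, 1]]
  ]
}}

```text
time: 3.42
ee_pos: [414.9, -148.8, 322.8]
eef_rot: [2.422, 1.811, 0.034]
force: [2.1, 0.2, -0.4]
finger_gap: -0.0
grip_force: 0.0
```

```bash
python3 log.py
```

>>> {"api": "step_arm", "payload": {
  "targets": [
    [[0.06, 0.05, 0, 0.1, 0.1, 0.0, 1], [0.12, 0.08, 0, 0.1, 0.2, 0.2, 1], [0.15, 0.1, 0, 0.1, 0.2, 0.4, 1]]
  ]
}}

```text
time: 3.8
ee_pos: [553.8, -33.3, 325.7]
eef_rot: [-2.72, -1.364, -0.216]
force: [0.1, -0.9, -0.2]
finger_gap: 0.2
grip_force: 0.0
```

```bash
python3 log.py; cat > kin.py <<'E'
import numpy as np,json
from scipy.spatial.transform import Rotation as Ro
S=np.array([-1,1,-1,1,-1,1,-1])
def chain(q):
    R=Ro.identity();out=[R.as_matrix()]
    for i in range(7):
        R=R*Ro.from_euler("Z" if i%2==0 else "Y",S[i]*q[i]);out.append(R.as_matrix())
    return out
SEL=[(0,2)]+[(i,0) for i in range(1,8)]+[(i,1) for i in (1,3,5,7)]+[(i,2) for i in (2,4,6)]
def row(q):
    c=chain(q);return np.stack([c[i][:,j] for i,j in SEL],1)
E
python3 - <<'E'
from kin import *
D=[([1.02140149,0.43515057,0.02499938,1.57398231,-0.01160051,1.13399617,-0.07510509],[269.81284,-563.30362,249.616],0)]+json.load(open("log.json"))
for d in D: print(np.round(d[0],2),np.round(d[1]))
A=np.vstack([row(d[0]) for d in D]);b=np.hstack([d[1] for d in D])
print(A.shape,np.linalg.svd(A)[1].round(3))
x=np.linalg.solve(A.T@A+1e-4*np.eye(A.shape[1]),A.T@b)
print(list(zip(SEL,x.round(1))),"res",abs(A@x-b).max())
E
```

```text
[ 1.02  0.44  0.02  1.57 -0.01  1.13 -0.08] [ 270. -563.  250.]
[ 0.79  0.42 -0.26  2.27 -1.32  0.12  1.73] [ 471. -285.   94.]
[ 0.41  0.12  0.28  2.29 -0.78  0.42  1.21] [ 414. -280.  202.]
[ 0.3   0.13  0.5   1.94 -0.38  1.13  0.59] [ 367. -277.  292.]
[-0.09 -0.01  0.26  1.97  0.08  1.08 -0.15] [ 415. -149.  323.]
[-0.17  0.22  0.29  1.71 -0.24  1.15 -0.45] [554. -33. 326.]
(18, 15) [5.813 5.177 4.759 1.625 1.464 1.009 0.529 0.434 0.39  0.387 0.344 0.199
 0.151 0.061 0.033]
[((0, 2), np.float64(249.7)), ((1, 0), np.float64(0.2)), ((2, 0), np.float64(0.4)), ((3, 0), np.float64(-0.5)), ((4, 0), np.float64(-18.3)), ((5, 0), np.float64(6.2)), ((6, 0), np.float64(-5.5)), ((7, 0), np.float64(-0.2)), ((1, 1), np.float64(-39.9)), ((3, 1), np.float64(-13.2)), ((5, 1), np.float64(-4.6)), ((7, 1), np.float64(4.1)), ((2, 2), np.float64(555.0)), ((4, 2), np.float64(415.8)), ((6, 2), np.float64(337.8))] res 0.4689972028354532
```

```bash
cat >> kin.py <<'E'
SEL=[(0,2),(1,1),(2,2),(3,1),(4,0),(4,2),(5,1),(6,2)]
def fit():
    D=[([1.02140149,0.43515057,0.02499938,1.57398231,-0.01160051,1.13399617,-0.07510509],[269.81284,-563.30362,249.616],0)]+json.load(open("log.json"))
    A=np.vstack([row(d[0]) for d in D]);b=np.hstack([d[1] for d in D])
    x=np.linalg.lstsq(A,b,rcond=None)[0];return x,abs(A@x-b).max()
X,RES=fit()
LO=np.array([-2.62,-.44,-1.27,.08,-1.32,.12,-2.74]);HI=np.array([2.62,2.09,1.32,2.57,4.46,2,2.74])
def fk(q): return row(q)@X,Ro.from_matrix(chain(q)[7])*Ro.from_euler("Z",np.pi/2)
from scipy.optimize import least_squares
def ik(p,R,q0,w=0.0):
    R=Ro.from_matrix(R)
    def f(q):
        a,b=fk(q);return np.r_[(a-p)/100,(b.inv()*R).as_rotvec()*3,w*(q-q0)]
    s=least_squares(f,np.clip(q0,LO+.011,HI-.011),bounds=(LO+.01,HI-.01),max_nfev=60)
    return s.x,np.abs(f(s.x)[:6]).max()
E
python3 - <<'E'
from kin import *;from h import *
print(list(zip(SEL,X.round(1))),RES)
yp=np.radians(8.3);px,py,pv,pn=frame(yp);pb=np.array([484.1,164.8,54]);prail=pb+70*pv+60*py-12*pn
T={"btn":(cb+15*cn,yc),"grasp":(crail+37*cn,yc),"off":(crail+37*cn-90*cy,yc),"offup":(crail+120*cn-90*cy,yc),"mouth":(prail+37*pn-82*py,yp),"seat":(prail+37*pn,yp)}
rng=np.random.default_rng(1)
for k,(p,y) in T.items():
  for fl in (0,1):
    R=tool(y)@(np.diag([-1,-1,1]) if fl else np.eye(3))
    sol=[]
    for _ in range(25):
        q,e=ik(p,R,rng.uniform(LO,HI))
        if e<.005: sol.append((np.minimum(q-LO,HI-q).min(),q))
    sol.sort(key=lambda s:-s[0])
    print(k,fl,len(sol),[(round(m,2),q.round(2).tolist()) for m,q in sol[:3]])
E
```

```text
[((0, 2), np.float64(272.1)), ((1, 1), np.float64(-36.4)), ((2, 2), np.float64(557.6)), ((3, 1), np.float64(-16.6)), ((4, 0), np.float64(-0.0)), ((4, 2), np.float64(427.7)), ((5, 1), np.float64(-0.4)), ((6, 2), np.float64(346.8))] 0.00025376915269248457
btn 0 18 [(np.float64(0.21), [1.29, 0.66, -0.96, 2.3, 1.89, 0.33, -1.39]), (np.float64(0.2), [0.4, 0.47, 0.21, 2.37, 4.18, 0.34, 2.46]), (np.float64(0.2), [0.4, 0.47, 0.21, 2.37, 4.18, 0.34, 2.46])]
btn 1 15 [(np.float64(0.21), [1.28, 0.66, -0.95, 2.3, 1.89, 0.33, 1.74]), (np.float64(0.21), [0.43, 0.47, 0.17, 2.36, 4.16, 0.33, -0.65]), (np.float64(0.19), [1.26, 0.65, -0.92, 2.3, 1.91, 0.31, 1.72])]
grasp 0 15 [(np.float64(0.22), [1.16, 0.62, -1.05, 2.21, 1.56, 0.43, -1.23]), (np.float64(0.2), [1.07, 0.55, -0.9, 2.22, 1.55, 0.32, -1.25]), (np.float64(0.15), [1.02, 0.53, -0.83, 2.22, 1.55, 0.27, -1.26])]
grasp 1 20 [(np.float64(0.16), [1.02, 0.53, -0.83, 2.22, 1.55, 0.28, 1.88]), (np.float64(0.11), [0.97, 0.5, -0.76, 2.22, 1.55, 0.23, 1.87]), (np.float64(0.1), [0.96, 0.5, -0.75, 2.23, 1.55, 0.22, 1.87])]
off 0 14 [(np.float64(0.24), [1.
[... 922 characters left out ...]
 -1.82]), (np.float64(0.29), [0.21, 0.49, -0.86, 2.28, 1.63, 0.54, -1.83])]
mouth 1 12 [(np.float64(0.22), [-0.1, 0.39, -0.45, 2.31, 1.67, 0.34, 1.22]), (np.float64(0.21), [-0.11, 0.39, -0.44, 2.31, 1.67, 0.33, 1.22]), (np.float64(0.19), [-0.16, 0.38, -0.38, 2.31, 1.68, 0.31, 1.2])]
seat 0 12 [(np.float64(0.34), [-0.05, 0.5, -0.78, 2.23, 1.54, 0.6, -1.91]), (np.float64(0.32), [-0.22, 0.44, -0.55, 2.25, 1.52, 0.48, -1.93]), (np.float64(0.3), [-0.33, 0.41, -0.41, 2.26, 1.51, 0.42, -1.93])]
seat 1 13 [(np.float64(0.34), [0.04, 0.54, -0.91, 2.23, 1.55, 0.68, 1.24]), (np.float64(0.33), [-0.08, 0.48, -0.74, 2.24, 1.53, 0.58, 1.23]), (np.float64(0.33), [-0.15, 0.46, -0.64, 2.24, 1.53, 0.52, 1.22])]
```

Model fits to under 1 µm. A branch with q5≈1.5 and q3≈-0.9 serves every pose, so I'll plan a joint-space path into it and command the TCP poses along it.

```bash
cat >> kin.py <<'E'
def cart_rows(qs,grip,o):
    R0=Ro.from_rotvec(o["eef_rot"]);p0=o["ee_pos"]
    for q in qs:
        p,R=fk(q);d=R0.inv().apply(p-p0)/1000;w=(R0.inv()*R).as_rotvec()
        print([*d.round(3).tolist(),*w.round(3).tolist(),grip],"|",p.round())
E
cat > plan1.py <<'E'
from kin import *;from h import *
import sys
o=manip.observe();qc=np.array(o["joints"])
qg,e=ik(cb+90*cn+20*cv_,tool(yc),np.array([1.15,.45,-.9,2.25,1.7,.4,-1.3]),.02)
print("goal",qg.round(2),e)
mid=qg.copy();mid[5]=.9;mid[1]-=.25
p,R=fk(mid);print("mid",mid.round(2),p.round(),"now",qc.round(2))
n=int(sys.argv[1])
if len(sys.argv)>2: qs=[qc+(qg-qc)*(i+1)/n for i in range(n)]
else: qs=[qc+(mid-qc)*(i+1)/n for i in range(n)]
cart_rows(qs,1,o)
E
python3 plan1.py 12
```

```text
goal [ 1.51  0.56 -1.2   2.27  1.28  0.36 -0.81] 0.0004397232343472193
mid [ 1.51  0.31 -1.2   2.27  1.28  0.9  -0.81] [ 301. -407.  226.] now [-0.17  0.22  0.29  1.71 -0.24  1.15 -0.45]
[-0.062, 0.008, 0.019, -0.009, -0.101, 0.007, 1] | [525. -84. 297.]
[-0.121, 0.013, 0.033, -0.018, -0.195, 0.005, 1] | [ 496. -131.  273.]
[-0.176, 0.015, 0.043, -0.03, -0.28, -0.007, 1] | [ 466. -176.  254.]
[-0.228, 0.017, 0.049, -0.044, -0.358, -0.028, 1] | [ 437. -216.  239.]
[-0.275, 0.017, 0.053, -0.062, -0.427, -0.056, 1] | [ 409. -253.  227.]
[-0.317, 0.017, 0.054, -0.085, -0.488, -0.092, 1] | [ 385. -286.  219.]
[-0.354, 0.017, 0.053, -0.113, -0.542, -0.134, 1] | [ 363. -315.  214.]
[-0.386, 0.018, 0.05, -0.146, -0.588, -0.181, 1] | [ 344. -341.  211.]
[-0.413, 0.018, 0.046, -0.187, -0.628, -0.233, 1] | [ 329. -363.  211.]
[-0.434, 0.019, 0.04, -0.233, -0.663, -0.288, 1] | [ 317. -381.  213.]
[-0.45, 0.021, 0.032, -0.285, -0.694, -0.346, 1] | [ 308. -396.  218.]
[-0.46, 0.022, 0.023, -0.342, -0.723, -0.406, 1] | [ 301. -407.  226.]
```

```bash
cat > plan2.py <<'E'
from kin import *;from h import *
o=manip.observe();qc=np.array(o["joints"])
for mid in ([1.2,.2,-.95,2.1,1.7,1.0,-1.3],[.8,.2,-.8,2.0,1.7,1.0,-1.3]):
    mid=np.array(mid);p,R=fk(mid);print(mid,p.round())
    rng=np.random.default_rng(0);S=[]
    for i in range(12):
        q,e=ik(p,R.as_matrix(),qc+rng.normal(0,.7,7) if i else qc)
        if e<.01 and not any(np.abs(q-s).max()<.15 for s in S): S.append(q);print("   alt",q.round(2))
cart_rows([qc+(mid-qc)*(i+1)/12 for i in range(12)],1,o)
E
python3 plan2.py
```

```text
[ 1.2   0.2  -0.95  2.1   1.7   1.   -1.3 ] [ 439. -487.  433.]
   alt [ 0.08  0.07  0.28  2.17  1.65  0.81 -1.35]
   alt [-0.16  0.07  0.54  2.19  1.66  0.78 -1.36]
   alt [ 0.82  0.13 -0.52  2.12  1.67  0.9  -1.33]
   alt [-0.8   0.12  1.31  2.21  1.7   0.64 -1.4 ]
   alt [ 0.28  0.08  0.07  2.16  1.65  0.83 -1.35]
   alt [ 0.47  0.09 -0.13  2.15  1.65  0.85 -1.34]
   alt [-0.54  0.07  0.98  2.21  1.68  0.73 -1.37]
[ 0.8  0.2 -0.8  2.   1.7  1.  -1.3] [ 587. -370.  478.]
   alt [-0.14  0.1   0.26  2.06  1.65  0.82 -1.35]
   alt [-0.4   0.1   0.55  2.08  1.65  0.78 -1.35]
   alt [ 0.85  0.21 -0.86  2.    1.71  1.02 -1.3 ]
   alt [-0.78  0.12  0.99  2.1   1.65  0.7  -1.37]
   alt [ 0.22  0.12 -0.14  2.04  1.65  0.87 -1.33]
   alt [ 0.04  0.11  0.06  2.05  1.65  0.85 -1.34]
   alt [ 0.39  0.14 -0.33  2.03  1.66  0.9  -1.33]
   alt [ 0.56  0.16 -0.52  2.02  1.67  0.94 -1.32]
[-0.051, 0.014, 0.007, -0.046, -0.121, 0.002, 1] | [535. -81. 310.]
[-0.098, 0.03, 0.007, -0.102, -0.234, -0.003, 1] | [ 520. -128.  302.]
[-0.141, 0.048, 0.001, -0.167, -0.34, -0.014, 1] | [ 509. -173.  300.]
[-0.178, 0.069, -0.009, -0.241, -0.436, -0.032, 1] | [ 503. -216.  304.]
[-0.209, 0.09, -0.024, -0.324, -0.522, -0.057, 1] | [ 501. -256.  313.]
[-0.233, 0.113, -0.043, -0.414, -0.598, -0.089, 1] | [ 503. -291.  327.]
[-0.25, 0.136, -0.064, -0.512, -0.663, -0.127, 1] | [ 510. -321.  345.]
[-0.259, 0.159, -0.089, -0.615, -0.717, -0.172, 1] | [ 520. -345.  367.]
[-0.261, 0.18, -0.115, -0.723, -0.759, -0.222, 1] | [ 534. -363.  392.]
[-0.255, 0.198, -0.142, -0.835, -0.789, -0.279, 1] | [ 550. -373.  419.]
[-0.241, 0.214, -0.169, -0.949, -0.808, -0.342, 1] | [ 568. -376.  448.]
[-0.221, 0.225, -0.196, -1.064, -0.815, -0.412, 1] | [ 587. -370.  478.]
```

>>> {"api": "step_arm", "payload": {
  "targets": [
    [[-0.051, 0.014, 0.007, -0.046, -0.121, 0.002, 1], [-0.098, 0.03, 0.007, -0.102, -0.234, -0.003, 1], [-0.141, 0.048, 0.001, -0.167, -0.34, -0.014, 1], [-0.178, 0.069, -0.009, -0.241, -0.436, -0.032, 1], [-0.209, 0.09, -0.024, -0.324, -0.522, -0.057, 1], [-0.233, 0.113, -0.043, -0.414, -0.598, -0.089, 1], [-0.25, 0.136, -0.064, -0.512, -0.663, -0.127, 1], [-0.259, 0.159, -0.089, -0.615, -0.717, -0.172, 1]]
  ]
}}

```text
time: 4.8
ee_pos: [521.8, -346.7, 368.4]
eef_rot: [2.007, 1.191, -0.273]
force: [-0.7, -1.0, 0.2]
finger_gap: -0.2
grip_force: 0.0
```

```bash
cat > plan3.py <<'E'
from kin import *;from h import *
o=manip.observe();qc=np.array(o["joints"]);print(qc.round(2),o["time"])
mid=np.array([.8,.2,-.8,2.0,1.7,1.0,-1.3]);p,R=fk(mid)
m1,e=ik(p,R.as_matrix(),qc,.02);print("mid",m1.round(2),e)
m1[5]=.8;
g,e=ik(cb+90*cn+20*cv_,tool(yc),m1,.03);print("goal",g.round(2),e)
g2,e=ik(cb+12*cn,tool(yc),g,.03);print("press",g2.round(2),e)
a=[qc+(mid-qc)*(i+1)/3 for i in range(3)]
cart_rows(a+[m1+(g-m1)*(i+1)/8 for i in range(8)],1,o)
E
python3 plan3.py
```

```text
[-0.32  0.17  0.5   1.96  0.92  0.88 -0.9 ] 4.8
mid [-0.32  0.1   0.46  2.08  1.65  0.79 -1.35] 0.0003459308528236813
goal [ 1.33  0.42 -0.91  2.28  0.99  0.17 -0.56] 0.003862775275445746
press [ 1.38  0.77 -1.13  2.29  1.8   0.48 -1.26] 0.001492981344765048
[-0.016, 0.027, 0.009, -0.116, -0.068, -0.072, 1] | [ 537. -371.  385.]
[-0.027, 0.066, -0.003, -0.276, -0.101, -0.103, 1] | [ 561. -380.  419.]
[-0.039, 0.115, -0.045, -0.481, -0.11, -0.09, 1] | [ 587. -370.  478.]
[-0.015, 0.068, 0.004, -0.366, -0.05, -0.173, 1] | [ 570. -377.  408.]
[0.01, 0.015, 0.047, -0.257, 0.034, -0.239, 1] | [ 549. -378.  339.]
[0.035, -0.039, 0.082, -0.159, 0.136, -0.282, 1] | [ 524. -372.  274.]
[0.06, -0.091, 0.106, -0.079, 0.253, -0.301, 1] | [ 500. -359.  218.]
[0.084, -0.136, 0.118, -0.022, 0.379, -0.294, 1] | [ 478. -339.  175.]
[0.105, -0.17, 0.117, 0.005, 0.507, -0.263, 1] | [ 462. -316.  147.]
[0.122, -0.19, 0.107, 0.0, 0.631, -0.21, 1] | [ 452. -293.  135.]
[0.13, -0.195, 0.089, -0.039, 0.742, -0.138, 1] | [ 450. -273.  140.]
```

```bash
cat > scan.py <<'E'
from kin import *;from h import *
yp=np.radians(8.3);px,py,pv,pn=frame(yp);pb=np.array([484.1,164.8,54]);prail=pb+70*pv+60*py-12*pn
T={"btn":(cb+15*cn,yc),"grasp":(crail+37*cn,yc),"off":(crail+37*cn-90*cy,yc),"offup":(crail+120*cn-90*cy,yc),"mouthup":(prail+100*pn-82*py,yp),"mouth":(prail+37*pn-82*py,yp),"seat":(prail+37*pn,yp)}
import kin
for k,(p,y) in T.items():
    print(k)
    for q3 in np.arange(-1.2,1.25,.3):
        l,h=LO.copy(),HI.copy();kin.LO[2]=q3-.03;kin.HI[2]=q3+.03
        for s5 in (1.6,):
            q,e=ik(p,tool(y),np.array([.9-q3*.5-.5,.5,q3,2.2,s5,.5,-1.3]))
            if e<.005: print("   ",q.round(2))
        kin.LO[:]=l;kin.HI[:]=h
E
python3 scan.py
```

```text
btn
    [ 1.42  0.81 -1.2   2.29  1.77  0.54 -1.22]
    [ 1.25  0.64 -0.9   2.3   1.94  0.29 -1.45]
    [ 1.05  0.54 -0.62  2.32  2.46  0.15 -2.02]
grasp
    [ 1.24  0.71 -1.2   2.21  1.57  0.56 -1.21]
    [ 1.07  0.55 -0.9   2.22  1.55  0.32 -1.25]
    [ 0.86  0.46 -0.62  2.23  1.57  0.15 -1.31]
off
    [ 1.41  0.77 -1.2   2.12  1.42  0.52 -0.86]
    [ 1.24  0.6  -0.9   2.13  1.24  0.27 -0.75]
offup
    [ 1.53  0.53 -1.2   2.13  0.9   0.4  -0.41]
    [ 1.34  0.4  -0.9   2.14  0.41  0.27  0.04]
    [ 1.13  0.32 -0.62  2.16 -0.1   0.24  0.52]
    [ 0.88  0.28 -0.31  2.17 -0.54  0.26  0.94]
    [ 0.62  0.26 -0.01  2.19 -0.81  0.31  1.2 ]
    [ 0.37  0.26  0.3   2.21 -1.    0.37  1.38]
    [ 0.14  0.28  0.59  2.23 -1.14  0.45  1.51]
    [-0.08  0.33  0.88  2.24 -1.25  0.56  1.63]
mouthup
    [ 0.48  0.45 -1.2   2.28  1.39  0.64 -1.61]
    [ 0.27  0.32 -0.9   2.29  1.32  0.46 -1.57]
    [ 0.03  0.25 -0.6   2.31  1.24  0.35 -1.52]
    [-0.23  0.22 -0.31  2.33  1.16  0.27 -1.45]
    [-0.49  0.2  -0.01  2.35  1.05  0.2  -1.35]
    [-0.75  0.19  0.29  2.37  0.87  0.14 -1.17]
    [-1.41  0.36  1.18  2.4  -1.31  0.24  1.04]
mouth
    [ 0.42  0.67 -1.2   2.27  1.63  0.79 -1.77]
    [ 0.24  0.51 -0.9   2.28  1.63  0.56 -1.82]
    [ 0.02  0.42 -0.6   2.3   1.64  0.4  -1.88]
    [-0.22  0.37 -0.31  2.31  1.7   0.28 -1.97]
    [-0.46  0.35 -0.01  2.33  1.85  0.17 -2.13]
seat
    [ 0.21  0.7  -1.2   2.22  1.59  0.91 -1.87]
    [ 0.04  0.54 -0.9   2.23  1.55  0.68 -1.9 ]
    [-0.18  0.45 -0.6   2.24  1.52  0.51 -1.92]
    [-0.42  0.4  -0.31  2.26  1.51  0.37 -1.94]
    [-0.66  0.38 -0.01  2.28  1.51  0.25 -1.97]
    [-0.89  0.39  0.29  2.3   1.55  0.13 -2.02]
```

```bash
cat >> kin.py <<'E'
def jac(q):
    p,R=fk(q);J=np.zeros((6,7))
    for i in range(7):
        d=q.copy();d[i]+=1e-5;a,b=fk(d);J[:3,i]=(a-p)/1e-5/1000;J[3:,i]=(b*R.inv()).as_rotvec()/1e-5
    return J
def track(q,p1,R1,n=24,c=0.,lam=.02,mid=(LO+HI)/2):
    """straight-line min-norm tracking; c = centring gain per full step"""
    q=q.copy();p0,R0=fk(q);w=(R1*R0.inv()).as_rotvec()
    for i in range(n):
        for it in range(2):
            p=p0+(p1-p0)*(i+1)/n;R=Ro.from_rotvec(w*(i+1)/n)*R0
            a,b=fk(q);e=np.r_[(p-a)/1000,(R*b.inv()).as_rotvec()]
            J=jac(q);Ji=J.T@np.linalg.inv(J@J.T+lam**2*np.eye(6)*.01)
            dq=Ji@e+(c/n/2)*(np.eye(7)-Ji@J)@((mid-q))
            q=np.clip(q+dq,LO,HI)
    return q
E
python3 - <<'E'
from kin import *
L=json.load(open("log.json"))
qs=[np.array(d[0]) for d in L]
s=np.array([1.02140149,0.43515057,0.02499938,1.57398231,-0.01160051,1.13399617,-0.07510509])
hov=np.array([1.12,.19,-.58,2.26,-.42,.27,.81])
pairs=[(s,hov)]+list(zip(qs[:-1],qs[1:]))+[(qs[-1],np.array([-0.32,.17,.5,1.96,.92,.88,-.9]))]
z=np.zeros(7)
for a,b in pairs:
    p,R=fk(b);print("from",a.round(2),"obs",b.round(2))
    for c in (0,.5,1.5): print("   c",c,track(a,p,R,c=c).round(2))
    print("   c1 to start", track(a,p,R,c=1,mid=s).round(2))
E
```

```text
from [ 1.02  0.44  0.02  1.57 -0.01  1.13 -0.08] obs [ 1.12  0.19 -0.58  2.26 -0.42  0.27  0.81]
   c 0 [ 1.12  0.19 -0.58  2.26 -0.42  0.27  0.81]
   c 0.5 [ 1.11  0.19 -0.57  2.26 -0.43  0.27  0.82]
   c 1.5 [ 1.11  0.19 -0.57  2.26 -0.43  0.27  0.82]
   c1 to start [ 1.13  0.19 -0.59  2.26 -0.41  0.27  0.8 ]
from [ 0.79  0.42 -0.26  2.27 -1.32  0.12  1.73] obs [ 0.41  0.12  0.28  2.29 -0.78  0.42  1.21]
   c 0 [ 0.49  0.12  0.19  2.29 -0.76  0.41  1.18]
   c 0.5 [ 0.83  0.14 -0.19  2.26 -0.63  0.38  1.06]
   c 1.5 [ 1.49  0.26 -0.94  2.22 -0.07  0.34  0.53]
   c1 to start [ 0.99  0.16 -0.36  2.25 -0.55  0.37  0.98]
from [ 0.41  0.12  0.28  2.29 -0.78  0.42  1.21] obs [ 0.3   0.13  0.5   1.94 -0.38  1.13  0.59]
   c 0 [ 0.36  0.13  0.44  1.94 -0.37  1.13  0.58]
   c 0.5 [ 0.46  0.13  0.32  1.93 -0.36  1.12  0.56]
   c 1.5 [ 0.56  0.14  0.2   1.92 -0.34  1.12  0.54]
   c1 to start [ 0.72  0.14  0.02  1.91 -0.31  1.11  0.51]
from [ 0.3   0.13  0.5   1.94 -0.38  1.13  0.59] obs [-0.09 -0.01  0.26  1.97  0.08  1.08 -0.15]
   c 0 [-0.05 -0.01  0.22  1.97  0.07  1.08 -0.15]
   c 0.5 [ 0.03 -0.    0.15  1.96  0.07  1.08 -0.14]
   c 1.5 [ 0.1   0.    0.07  1.96  0.07  1.08 -0.14]
   c1 to start [ 0.36  0.02 -0.19  1.94  0.08  1.08 -0.15]
from [-0.09 -0.01  0.26  1.97  0.08  1.08 -0.15] obs [-0.17  0.22  0.29  1.71 -0.24  1.15 -0.45]
   c 0 [-0.14  0.22  0.25  1.71 -0.23  1.15 -0.46]
   c 0.5 [-0.04  0.23  0.13  1.7  -0.2   1.15 -0.49]
   c 1.5 [ 0.07  0.23 -0.01  1.69 -0.16  1.15 -0.53]
   c1 to start [ 0.2   0.24 -0.18  1.68 -0.11  1.14 -0.57]
from [-0.17  0.22  0.29  1.71 -0.24  1.15 -0.45] obs [-0.32  0.17  0.5   1.96  0.92  0.88 -0.9 ]
   c 0 [-0.29  0.17  0.47  1.96  0.92  0.89 -0.9 ]
   c 0.5 [-0.15  0.17  0.3   1.95  0.95  0.91 -0.93]
   c 1.5 [-0.01  0.17  0.14  1.94  0.97  0.94 -0.95]
   c1 to start [ 0.11  0.17 -0.    1.93  0.99  0.97 -0.96]
```

```bash
nproc; cat > search.py <<'E'
from kin import *;from h import *
import kin,time
from multiprocessing import Pool
q0=np.array(manip.observe()["joints"])
RT=Ro.from_matrix(tool(yc))
G=[(cb+100*cn,RT),(cb+12*cn,RT),(cb+80*cn,RT),(crail+110*cn,RT),(crail+37*cn,RT),(crail+37*cn-95*cy,RT)]
def marg(q): return np.minimum(q-LO,HI-q).min()
def run(seed):
    rng=np.random.default_rng(seed);q=q0;W=[];ms=[]
    for k in range(rng.integers(1,4)):
        p=rng.uniform([330,-620,230],[680,-50,480]);R=RT*Ro.from_rotvec(rng.normal(0,.5,3))
        if np.hypot(*p[:2])<380 or np.hypot(*p[:2])>800: return None
        q=track(q,p,R,n=8);W.append((p,R.as_rotvec()));ms.append(marg(q))
        a,b=fk(q)
        if np.abs(a-p).max()>5 or ms[-1]<.05: return None
    for p,R in G[:1]+G[1:]:
        q=track(q,p,R,n=8);a,b=fk(q);ms.append(marg(q))
        if np.abs(a-p).max()>3 or (b.inv()*R).magnitude()>.02 or ms[-1]<.03: return None
    return min(ms),[(w[0].round().tolist(),w[1].round(2).tolist()) for w in W],q.round(2).tolist()
if __name__=="__main__":
    t=time.time();best=[]
    with Pool() as P:
        for r in P.imap_unordered(run,range(20000),chunksize=8):
            if r: best.append(r)
            if time.time()-t>150: P.terminate();break
    best.sort(key=lambda r:-r[0]);print(len(best))
    for b in best[:5]: print(b)
E
OMP_NUM_THREADS=1 python3 search.py
```

```text
4
0
```

```bash
cat > fast.py <<'E'
import numpy as np, json
from kin import X,LO,HI
D1,Y1,D3,Y3,_,D5,Y5,D7=X
A=np.array([[0,Y1,0],[0,0,D3],[0,Y3,0],[0,0,D5],[0,Y5,0],[0,0,D7]])  # after joints 1..6
S=[-1,1,-1,1,-1,1,-1]
RZ90=np.array([[0,-1.,0],[1,0,0],[0,0,1]])
def fkj(q):
    R=np.eye(3);p=np.array([0,0,D1]);ax=[];pp=[]
    for i in range(7):
        s=S[i];c,n=np.cos(q[i]),np.sin(s*q[i])
        if i%2==0: ax.append(s*R[:,2]);pp.append(p);R=R@np.array([[c,-n,0],[n,c,0],[0,0,1]])
        else: ax.append(s*R[:,1]);pp.append(p);R=R@np.array([[c,0,n],[0,1,0],[-n,0,c]])
        if i<6: p=p+R@A[i]
    ax=np.array(ax);pp=np.array(pp)
    J=np.vstack([np.cross(ax,(p-pp)/1000).T,ax.T])
    return p,R@RZ90,J
def logm(R):
    w=np.array([R[2,1]-R[1,2],R[0,2]-R[2,0],R[1,0]-R[0,1]])/2;s=np.linalg.norm(w);c=(np.trace(R)-1)/2
    a=np.arctan2(s,c);return w if s<1e-9 else w/s*a
def expm(w):
    a=np.linalg.norm(w)
    if a<1e-12: return np.eye(3)
    k=w/a;K=np.array([[0,-k[2],k[1]],[k[2],0,-k[0]],[-k[1],k[0],0]]);return np.eye(3)+np.sin(a)*K+(1-np.cos(a))*K@K
def track(q,p1,R1,step=.08):
    q=np.array(q,float);p0,R0,_=fkj(q);w=logm(R1@R0.T)
    n=int(max(np.linalg.norm(p1-p0)/40,np.linalg.norm(w)/step))+1
    m=9
    for i in range(n):
        p=p0+(p1-p0)*(i+1)/n;R=expm(w*(i+1)/n)@R0
        for it in range(2):
            a,b,J=fkj(q);e=np.r_[(p-a)/1000,logm(R@b.T)]
            q=np.clip(q+J.T@np.linalg.solve(J@J.T+1e-5*np.eye(6),e),LO,HI)
        m=min(m,np.minimum(q-LO,HI-q).min())
    a,b,_=fkj(q);err=max(np.abs(a-p1).max()/1000,np.abs(logm(R1@b.T)).max())
    return q,m,err,n
E
cat > search.py <<'E'
from fast import *;from h import *
import time
from multiprocessing import Pool
q0=np.array(manip.observe()["joints"])
RT=tool(yc)
G=[(cb+100*cn,RT),(cb+12*cn,RT),(cb+80*cn,RT),(crail+110*cn,RT),(crail+37*cn,RT),(crail+37*cn-95*cy,RT)]
def run(seed):
    rng=np.random.default_rng(seed);q=q0;W=[];M=9;N=0
    for k in range(rng.integers(1,5)):
        for _ in range(200):
            qr=rng.uniform([-.5,-.2,-1.1,1.2,-.8,.3,-2.5],[2.2,1.2,1.1,2.5,3.5,1.9,2.5]);p,R,_J=fkj(qr)
            if p[2]>220 and p[2]<550 and R[2,2]<-.4 and -650<p[1]<100 and 250<p[0]<650: break
        q,m,e,n=track(q,p,R);W.append((p.round().tolist(),logm(R).round(2).tolist(),q.round(2).tolist()));M=min(M,m);N+=n
        if e>.01 or m<.04 or N>90: return (0,k)
    for i,(p,R) in enumerate(G):
        q,m,e,n=track(q,p,R);M=min(M,m)
        if e>.01 or m<.03: return (1,i,q[2])
        if i==1: qb=q.round(2).tolist()
    return 2,M,W,qb,q.round(2).tolist(),N
if __name__=="__main__":
    t=time.time();B=[];C={};q3=[]
    with Pool() as P:
        for r in P.imap_unordered(run,range(10**6),chunksize=8):
            C[r[:2] if r[0]<2 else 2]=C.get(r[:2] if r[0]<2 else 2,0)+1
            if r[0]==2: B.append(r)
            if r[0]==1: q3.append(r[2])
            if time.time()-t>120: P.terminate();break
    print(C,np.percentile(q3,[0,5,50,95,100]).round(2) if q3 else "")
    B.sort(key=lambda r:-r[1])
    for b in B[:4]: print(b)
E
OMP_NUM_THREADS=1 python3 search.py
```

```text
{(0, 2): 886, (0, 1): 1714, (1, 0): 4573, (0, 3): 483, (0, 0): 1191, (1, 1): 170} [-1.27 -0.77 -0.2   0.96  1.32]
```

```bash
cat > s2.py <<'E'
from fast import *;from h import *
import kin,time,sys
from multiprocessing import Pool
q0=np.array(manip.observe()["joints"])
RT=tool(yc)
def near(p,q,q3):
    l,h=LO[2],HI[2];LO[2]=q3-.02;HI[2]=q3+.02
    r,e=kin.ik(p,RT,q,0);LO[2]=l;HI[2]=h;return r
s=np.array([1.3,.7,-1,2.3,1.85,.4,-1.4])
C=[]
for q3 in (-1.2,-1.05,-.9):
    a=near(cb+12*cn,s,q3)
    for d in ([0,-.3,0,0,0,.3,0],[0,-.3,0,0,0,0,0],[0,-.3,0,0,0,.5,0],[0,-.2,0,-.2,0,.3,0]):
        A=a+np.array(d);p,R,_=fkj(A);C.append((a,A,p,R))
        if __name__=="__main__": print(a.round(2),p.round(),((p-cb)@np.c_[cy,cv_,cn]).round())
def run(seed):
    rng=np.random.default_rng(seed);q=q0;W=[];M=9;N=0
    for k in range(rng.integers(1,4)):
        for _ in range(200):
            qr=rng.uniform([-.5,-.2,-1.1,1.2,-.8,.3,-2.5],[2.2,1.2,1.1,2.5,3.5,1.9,2.5]);p,R,_J=fkj(qr)
            if p[2]>220 and p[2]<550 and R[2,2]<-.4 and -650<p[1]<100 and 250<p[0]<650: break
        q,m,e,n=track(q,p,R);W.append((p.round().tolist(),logm(R).round(2).tolist(),q.round(2).tolist()));M=min(M,m);N+=n
        if e>.01 or m<.04 or N>90: return (0,k)
    best=(1,0)
    for i,(a,A,p,R) in enumerate(C):
        qa,m,e,n=track(q,p,R)
        if e>.01 or m<.04: continue
        d=abs(qa-A).max()
        qb,m2,e2,n2=track(qa,cb+12*cn,RT)
        if e2<.01 and m2>.05:
            if best[0]==1 or min(M,m,m2)>best[1]: best=(2,min(M,m,m2),W,i,qa.round(2).tolist(),qb.round(2).tolist(),N+n+n2)
    return best
if __name__=="__main__":
    t=time.time();B=[];K={}
    with Pool() as P:
        for r in P.imap_unordered(run,range(10**6),chunksize=8):
            k=r[:2] if r[0]<2 else 2;K[k]=K.get(k,0)+1
            if r[0]==2: B.append(r)
            if time.time()-t>100: P.terminate();break
    print(K);B.sort(key=lambda r:-r[1])
    for b in B[:4]: print(b)
E
OMP_NUM_THREADS=1 python3 s2.py
```

```text
[ 1.41  0.82 -1.19  2.29  1.78  0.54 -1.22] [ 426. -409.  195.] [-138.   44.  138.]
[ 1.41  0.82 -1.19  2.29  1.78  0.54 -1.22] [ 478. -322.  175.] [-44.  68. 102.]
[ 1.41  0.82 -1.19  2.29  1.78  0.54 -1.22] [ 384. -458.  221.] [-193.   28.  178.]
[ 1.41  0.82 -1.19  2.29  1.78  0.54 -1.22] [ 500. -474.  226.] [-192.  132.  124.]
[ 1.33  0.72 -1.04  2.29  1.84  0.41 -1.32] [ 437. -410.  209.] [-137.   61.  146.]
[ 1.33  0.72 -1.04  2.29  1.84  0.41 -1.32] [ 481. -320.  185.] [-41.  75. 109.]
[ 1.33  0.72 -1.04  2.29  1.84  0.41 -1.32] [ 399. -460.  238.] [-193.   50.  185.]
[ 1.33  0.72 -1.04  2.29  1.84  0.41 -1.32] [ 515. -474.  246.] [-189.  155.  133.]
[ 1.25  0.65 -0.91  2.3   1.94  0.31 -1.45] [ 449. -410.  225.] [-135.   80.  153.]
[ 1.25  0.65 -0.91  2.3   1.94  0.31 -1.45] [ 485. -317.  194.] [-39.  82. 115.]
[ 1.25  0.65 -0.91  2.3   1.94  0.31 -1.45] [ 417. -462.  258.] [-192.   75.  193.]
[ 1.25  0.65 -0.91  2.3   1.94  0.31 -1.45] [ 530. -473.  264.] [-186.  177.  142.]
{(0, 2): 159, (0, 1): 389, (1, 0): 1509, (0, 0): 318, 2: 18}
(2, np.float64(0.18791562205440954), [([
[... 726 characters left out ...]
56, -1.49], [1.23, 0.64, -0.88, 2.3, 1.96, 0.29, -1.48], 113)
(2, np.float64(0.08787550181977644), [([292.0, -142.0, 320.0], [-1.52, -2.01, -0.94], [0.15, 0.34, 0.92, 2.01, -0.62, 1.74, 1.59]), ([353.0, -117.0, 329.0], [2.66, 0.18, 0.23], [0.6, -0.17, -0.73, 2.16, 0.43, 1.01, -1.78])], 2, [0.82, 0.28, -0.41, 2.33, 1.8, 0.67, -1.39], [1.13, 0.58, -0.74, 2.31, 2.17, 0.21, -1.71], 73)
(2, np.float64(0.08084833294131899), [([619.0, -527.0, 277.0], [1.92, 1.62, -0.66], [0.11, 0.62, 0.41, 1.49, 0.6, 0.86, -0.1]), ([551.0, -388.0, 241.0], [1.85, -1.97, 1.44], [-0.16, 0.36, 0.55, 2.3, 2.34, 0.45, 1.12])], 9, [-0.11, 0.25, 0.72, 2.39, 4.03, 0.25, 2.66], [0.21, 0.51, 0.47, 2.38, 4.27, 0.47, 2.36], 86)
```

```bash
cat > rows.py <<'E'
from fast import *
LIM=np.array([.17,.17,.23,.23,.24,.24,.24])
def plan(q,wps,grip,chunk=8,dmax=50,amax=.17,p=None,R=None,quiet=False):
    """wps: list of (p,R). prints calls of rows relative to each call's start pose. returns final q"""
    q=np.array(q,float);p0,R0,_=fkj(q);poses=[(p0,R0)];qrow=q.copy();M=9
    for p1,R1 in wps:
        ps,Rs,_=fkj(q);ps,Rs=(poses[-1] if True else (ps,Rs));w=logm(R1@Rs.T)
        n=int(max(np.linalg.norm(p1-ps)/4,np.linalg.norm(w)/.015))+1
        last=0
        for i in range(1,n+1):
            pp=ps+(p1-ps)*i/n;RR=expm(w*i/n)@Rs
            for it in range(2):
                a,b,J=fkj(q);e=np.r_[(pp-a)/1000,logm(RR@b.T)]
                q=np.clip(q+J.T@np.linalg.solve(J@J.T+1e-6*np.eye(6),e),LO,HI)
            M=min(M,np.minimum(q-LO,HI-q).min())
            if i==n or (i+1-last)*4.3/n*0+np.linalg.norm(p1-ps)*(i+1-last)/n>dmax or np.linalg.norm(w)*(i+1-last)/n>amax or (abs(q-qrow)>LIM*.93).any():
                poses.append((pp,RR));qrow=q.copy();last=i
        a,b,_=fkj(q);print("wp",a.round(1),"err",np.abs(a-p1).max().round(2),logm(R1@b.T).round(3),"q",q.round(2),"m",round(M,2))
    if quiet: return q
    for s in range(0,len(poses)-1,chunk):
        pa,Ra=poses[s];out=[]
        for pp,RR in poses[s+1:s+1+chunk]:
            out.append([*(Ra.T@(pp-pa)/1000).round(3).tolist(),*logm(Ra.T@RR).round(3).tolist(),grip])
        print(out)
    return q
E
cat > p4.py <<'E'
from rows import *;from h import *
import s2
W=[([536,-25,537],[-2.76,.06,-.18]),([382,-245,455],[-1.16,-2.73,-.16]),([493,-74,378],[2.08,1.07,.61])]
w=[(np.array(p,float),expm(np.array(r))) for p,r in W]
a,A,p,R=s2.C[0]
o=manip.observe();print("commanded offset", (fkj(o["joints"])[0]-o["ee_pos"]).round(2))
q=plan(o["joints"],w+[(p,R)],1)
print();plan(q,[(cb+35*cn,s2.RT),(cb+12*cn,s2.RT)],1,quiet=True)
E
python3 p4.py
```

```text
commanded offset [-0.  0. -0.]
wp [536. -25. 537.] err 0.0 [ 0.  0. -0.] q [-0.23  0.14  0.52  1.37 -0.47  1.61 -1.36] m 0.37
wp [ 382. -245.  455.] err 0.0 [0. 0. 0.] q [ 0.22  0.15  0.36  1.5  -0.13  1.69  1.35] m 0.21
wp [493. -74. 378.] err 0.0 [-0.  0. -0.] q [ 1.02 -0.27 -1.08  2.24  0.72  0.37 -1.34] m 0.17
wp [ 425.9 -409.   194.8] err 0.0 [ 0.  0. -0.] q [ 1.24  0.39 -0.93  2.3   1.8   0.67 -1.3 ] m 0.13
[[0.013, 0.001, -0.034, 0.112, 0.053, 0.108, 1], [0.026, 0.002, -0.068, 0.223, 0.105, 0.215, 1], [0.039, 0.004, -0.102, 0.335, 0.158, 0.323, 1], [0.052, 0.005, -0.136, 0.446, 0.21, 0.43, 1], [0.064, 0.006, -0.17, 0.558, 0.263, 0.538, 1], [0.077, 0.007, -0.204, 0.669, 0.315, 0.645, 1], [0.09, 0.008, -0.238, 0.781, 0.368, 0.753, 1], [0.103, 0.01, -0.272, 0.892, 0.421, 0.86, 1]]
[[0.008, -0.033, -0.012, 0.112, 0.053, 0.108, 1], [0.016, -0.067, -0.024, 0.223, 0.105, 0.215, 1], [0.002, -0.053, -0.021, 0.229, 0.099, 0.051, 1], [-0.011, -0.039, -0.018, 0.233, 0.091, -0.114, 1], [-0.025, -0.025, -0.015, 0.237, 0.084, -0.278, 1], [-0.038, -0.011, -0.012, 0.239, 0.076, -0.443, 1], [-0
[... 1122 characters left out ...]
.009, 0.036, -0.292, -0.227, 0.392, 1], [0.018, -0.006, 0.054, -0.248, -0.266, 0.329, 1], [-0.024, -0.021, 0.071, -0.205, -0.305, 0.265, 1]]
[[-0.038, -0.009, 0.028, 0.029, -0.036, -0.072, 1], [-0.076, -0.018, 0.055, 0.057, -0.071, -0.144, 1], [-0.115, -0.027, 0.083, 0.086, -0.107, -0.216, 1], [-0.153, -0.036, 0.11, 0.114, -0.143, -0.289, 1], [-0.191, -0.045, 0.138, 0.143, -0.179, -0.361, 1], [-0.229, -0.053, 0.166, 0.171, -0.214, -0.433, 1], [-0.232, -0.054, 0.168, 0.173, -0.217, -0.439, 1]]

wp [ 459.6 -274.3   83.1] err 0.0 [-0.  0. -0.] q [ 1.33  0.62 -0.99  2.31  1.77  0.31 -1.29] m 0.19
wp [ 470.9 -276.    63.2] err 0.0 [-0.  0.  0.] q [ 1.31  0.7  -1.01  2.3   1.86  0.38 -1.35] m 0.19
```

>>> {"api": "step_arm", "payload": {
  "targets": [
    [[0.013, 0.001, -0.034, 0.112, 0.053, 0.108, 1], [0.026, 0.002, -0.068, 0.223, 0.105, 0.215, 1], [0.039, 0.004, -0.102, 0.335, 0.158, 0.323, 1], [0.052, 0.005, -0.136, 0.446, 0.21, 0.43, 1], [0.064, 0.006, -0.17, 0.558, 0.263, 0.538, 1], [0.077, 0.007, -0.204, 0.669, 0.315, 0.645, 1], [0.09, 0.008, -0.238, 0.781, 0.368, 0.753, 1], [0.103, 0.01, -0.272, 0.892, 0.421, 0.86, 1]]
  ]
}}

```text
time: 5.8
ee_pos: [534.0, -87.8, 504.7]
eef_rot: [-2.984, -0.254, -0.088]
force: [0.5, 0.4, -0.7]
finger_gap: -0.0
grip_force: 0.0
```

>>> {"api": "step_arm", "payload": {
  "targets": [
    [[0.008, -0.033, -0.012, 0.112, 0.053, 0.108, 1], [0.016, -0.067, -0.024, 0.223, 0.105, 0.215, 1], [0.002, -0.053, -0.021, 0.229, 0.099, 0.051, 1], [-0.011, -0.039, -0.018, 0.233, 0.091, -0.114, 1], [-0.025, -0.025, -0.015, 0.237, 0.084, -0.278, 1], [-0.038, -0.011, -0.012, 0.239, 0.076, -0.443, 1], [-0.052, 0.002, -0.009, 0.241, 0.068, -0.607, 1], [-0.065, 0.016, -0.006, 0.241, 0.059, -0.772, 1]]
  ]
}}

```text
time: 6.8
ee_pos: [471.9, -116.7, 503.0]
eef_rot: [-2.468, -1.293, -0.203]
force: [-0.7, -0.4, -0.0]
finger_gap: 0.2
grip_force: 0.0
```

>>> {"api": "step_arm", "payload": {
  "targets": [
    [[-0.02, 0.001, 0.0, 0.013, -0.026, -0.162, 1], [-0.039, 0.001, 0.0, 0.025, -0.051, -0.323, 1], [-0.059, 0.002, 0.0, 0.038, -0.077, -0.485, 1], [-0.078, 0.003, 0.0, 0.05, -0.103, -0.647, 1], [-0.098, 0.003, 0.0, 0.063, -0.129, -0.809, 1], [-0.117, 0.004, 0.0, 0.076, -0.154, -0.97, 1], [-0.137, 0.005, 0.001, 0.088, -0.18, -1.132, 1], [-0.156, 0.006, 0.001, 0.101, -0.206, -1.294, 1]]
  ]
}}

```text
time: 7.8
ee_pos: [386.7, -238.8, 456.6]
eef_rot: [-1.228, -2.687, -0.166]
force: [0.2, -0.2, -0.4]
finger_gap: -0.3
grip_force: 0.0
```

```bash
cat > p5.py <<'E'
from rows import *;from h import *
import s2
w=[(np.array([493.,-74,378]),expm(np.array([2.08,1.07,.61])))]
a,A,p,R=s2.C[0]
o=manip.observe();print(o["joints"].round(2),o["time"])
q=plan(o["joints"],w+[(p,R)],1)
print();plan(q,[(cb+35*cn,s2.RT),(cb+12*cn,s2.RT)],1,quiet=True)
E
python3 p5.py
```

```text
[ 0.21  0.16  0.37  1.49 -0.14  1.7   1.29] 7.8
wp [493. -74. 378.] err 0.0 [-0.  0. -0.] q [ 0.95 -0.25 -1.04  2.24  0.79  0.4  -1.42] m 0.19
wp [ 425.9 -409.   194.8] err 0.0 [-0.  0. -0.] q [ 1.15  0.36 -0.81  2.3   1.81  0.62 -1.33] m 0.19
[[0.004, 0.019, 0.009, -0.093, -0.069, 0.116, 1], [0.007, 0.038, 0.019, -0.185, -0.138, 0.233, 1], [0.011, 0.056, 0.028, -0.278, -0.207, 0.349, 1], [0.015, 0.075, 0.038, -0.37, -0.276, 0.465, 1], [0.019, 0.094, 0.047, -0.463, -0.345, 0.582, 1], [0.022, 0.113, 0.056, -0.556, -0.414, 0.698, 1], [0.025, 0.128, 0.064, -0.632, -0.471, 0.793, 1], [0.028, 0.142, 0.071, -0.699, -0.521, 0.878, 1]]
[[0.01, -0.0, 0.005, -0.051, -0.038, 0.063, 1], [0.021, -0.0, 0.011, -0.101, -0.075, 0.127, 1], [0.029, -0.001, 0.016, -0.143, -0.107, 0.18, 1], [0.038, -0.001, 0.02, -0.185, -0.138, 0.233, 1], [0.044, -0.001, 0.024, -0.219, -0.163, 0.275, 1], [0.002, -0.012, 0.043, -0.18, -0.202, 0.209, 1], [-0.04, -0.024, 0.062, -0.14, -0.24, 0.144, 1], [-0.083, -0.035, 0.082, -0.1, -0.279, 0.078, 1]]
[[-0.036, -0.011, 0.029, 0.029, -0.036, -0.072, 1], [-0.073, -0.022, 0.058, 0.057, -0.071, -0.144, 1], [-0.109, -0.032, 0.088, 0.086, -0.107, -0.216, 1], [-0.146, -0.043, 0.117, 0.114, -0.143, -0.289, 1], [-0.182, -0.054, 0.146, 0.143, -0.179, -0.361, 1], [-0.185, -0.055, 0.149, 0.145, -0.182, -0.367, 1]]

wp [ 459.6 -274.3   83.1] err 0.0 [-0.  0. -0.] q [ 1.27  0.58 -0.9   2.31  1.84  0.24 -1.37] m 0.12
wp [ 470.9 -276.    63.2] err 0.0 [0. 0. 0.] q [ 1.27  0.66 -0.93  2.3   1.92  0.32 -1.42] m 0.12
```

```bash
sed -i 's/^w=\[/w=[(np.array([378.,-250,455]),expm(np.array([-1.1,-2.75,-.16]))),/' p5.py; python3 p5.py
```

```text
[ 0.21  0.16  0.37  1.49 -0.14  1.7   1.29] 7.8
wp [ 378. -250.  455.] err 0.0 [ 0. -0.  0.] q [ 0.23  0.15  0.36  1.49 -0.12  1.7   1.4 ] m 0.3
wp [493. -74. 378.] err 0.0 [-0.  0. -0.] q [ 1.06 -0.29 -1.1   2.24  0.67  0.35 -1.29] m 0.15
wp [ 425.9 -409.   194.8] err 0.0 [ 0.  0. -0.] q [ 1.3   0.43 -1.01  2.29  1.79  0.72 -1.28] m 0.02
[[-0.003, -0.014, 0.001, 0.011, -0.007, -0.096, 1], [0.001, 0.005, 0.01, -0.079, -0.073, 0.024, 1], [0.005, 0.025, 0.019, -0.169, -0.139, 0.144, 1], [0.008, 0.044, 0.027, -0.259, -0.205, 0.264, 1], [0.012, 0.063, 0.036, -0.349, -0.27, 0.384, 1], [0.016, 0.082, 0.045, -0.439, -0.336, 0.504, 1], [0.02, 0.102, 0.054, -0.528, -0.401, 0.625, 1], [0.023, 0.119, 0.062, -0.61, -0.46, 0.734, 1]]
[[0.013, 0.003, 0.008, -0.063, -0.051, 0.087, 1], [0.025, 0.005, 0.015, -0.118, -0.095, 0.164, 1], [0.035, 0.007, 0.021, -0.165, -0.133, 0.229, 1], [0.045, 0.009, 0.027, -0.213, -0.171, 0.295, 1], [0.053, 0.01, 0.032, -0.252, -0.203, 0.35, 1], [0.061, 0.012, 0.037, -0.291, -0.235, 0.404, 1], [0.063, 0.012, 0.038, -0.299, -0.241, 0.415, 1], [0.021, -0.003, 0.055, -0.255, -0.28, 0.352, 1]]
[[-0.04, -0.007, 0.026, 0.029, -0.036, -0.072, 1], [-0.079, -0.014, 0.052, 0.057, -0.071, -0.144, 1], [-0.119, -0.021, 0.078, 0.086, -0.107, -0.216, 1], [-0.159, -0.027, 0.104, 0.114, -0.143, -0.289, 1], [-0.199, -0.034, 0.13, 0.143, -0.179, -0.361, 1], [-0.238, -0.041, 0.156, 0.171, -0.214, -0.433, 1], [-0.278, -0.048, 0.182, 0.2, -0.25, -0.505, 1], [-0.281, -0.049, 0.184, 0.202, -0.253, -0.511, 1]]

wp [ 459.6 -274.3   83.1] err 0.0 [-0.  0. -0.] q [ 1.37  0.66 -1.07  2.3   1.74  0.37 -1.23] m 0.2
wp [ 470.9 -276.    63.2] err 0.0 [-0.  0.  0.] q [ 1.35  0.73 -1.07  2.29  1.83  0.43 -1.3 ] m 0.2
```

>>> {"api": "step_arm", "payload": {
  "targets": [
    [[-0.003, -0.014, 0.001, 0.011, -0.007, -0.096, 1], [0.001, 0.005, 0.01, -0.079, -0.073, 0.024, 1], [0.005, 0.025, 0.019, -0.169, -0.139, 0.144, 1], [0.008, 0.044, 0.027, -0.259, -0.205, 0.264, 1], [0.012, 0.063, 0.036, -0.349, -0.27, 0.384, 1], [0.016, 0.082, 0.045, -0.439, -0.336, 0.504, 1], [0.02, 0.102, 0.054, -0.528, -0.401, 0.625, 1], [0.023, 0.119, 0.062, -0.61, -0.46, 0.734, 1]]
  ]
}}

```text
time: 8.8
ee_pos: [455.6, -132.3, 404.3]
eef_rot: [1.974, 1.757, 0.523]
force: [-0.2, -1.1, -0.1]
finger_gap: -0.0
grip_force: 0.0
```

>>> {"api": "step_arm", "payload": {
  "targets": [
    [[0.013, 0.003, 0.008, -0.063, -0.051, 0.087, 1], [0.025, 0.005, 0.015, -0.118, -0.095, 0.164, 1], [0.035, 0.007, 0.021, -0.165, -0.133, 0.229, 1], [0.045, 0.009, 0.027, -0.213, -0.171, 0.295, 1], [0.053, 0.01, 0.032, -0.252, -0.203, 0.35, 1], [0.061, 0.012, 0.037, -0.291, -0.235, 0.404, 1], [0.063, 0.012, 0.038, -0.299, -0.241, 0.415, 1], [0.063, 0.012, 0.038, -0.299, -0.241, 0.415, 1]]
  ]
}}

```text
time: 9.8
ee_pos: [493.7, -74.9, 378.2]
eef_rot: [2.082, 1.065, 0.605]
force: [-0.6, -1.0, 0.4]
finger_gap: 0.0
grip_force: 0.0
```

```bash
cat > p6.py <<'E'
from rows import *;from h import *
import s2
a,A,p,R=s2.C[0]
o=manip.observe();print(o["joints"].round(2),o["time"])
q=plan(o["joints"],[(p,R)],1)
print();q=plan(q,[(cb+30*cn,s2.RT)],1)
plan(q,[(cb+12*cn,s2.RT)],1,quiet=True)
E
python3 p6.py
```

```text
[ 0.96 -0.25 -1.05  2.24  0.8   0.41 -1.43] 9.8
wp [ 425.9 -409.   194.8] err 0.0 [-0.  0. -0.] q [ 1.15  0.36 -0.81  2.3   1.81  0.62 -1.33] m 0.2
[[-0.041, -0.005, 0.025, 0.028, -0.035, -0.072, 1], [-0.082, -0.009, 0.049, 0.056, -0.07, -0.145, 1], [-0.123, -0.014, 0.074, 0.085, -0.105, -0.217, 1], [-0.163, -0.019, 0.098, 0.113, -0.141, -0.29, 1], [-0.204, -0.023, 0.123, 0.141, -0.176, -0.362, 1], [-0.245, -0.028, 0.147, 0.169, -0.211, -0.435, 1], [-0.286, -0.033, 0.172, 0.198, -0.246, -0.507, 1], [-0.327, -0.037, 0.196, 0.226, -0.281, -0.58, 1]]
[[-0.002, -0.001, 0.003, 0.002, -0.003, -0.006, 1]]

wp [ 462.  -274.6   78.8] err 0.0 [-0.  0. -0.] q [ 1.26  0.59 -0.9   2.31  1.86  0.26 -1.39] m 0.14
[[0.046, -0.007, 0.005, 0.002, 0.14, 0.031, 1], [0.093, -0.014, 0.011, 0.005, 0.28, 0.061, 1], [0.139, -0.02, 0.016, 0.007, 0.419, 0.092, 1], [0.178, -0.026, 0.021, 0.009, 0.536, 0.117, 1]]
wp [ 470.9 -276.    63.2] err 0.0 [0. 0. 0.] q [ 1.26  0.66 -0.93  2.3   1.92  0.32 -1.43] m 0.15
```

>>> {"api": "step_arm", "payload": {
  "targets": [
    [[-0.041, -0.005, 0.025, 0.028, -0.035, -0.072, 1], [-0.082, -0.009, 0.049, 0.056, -0.07, -0.145, 1], [-0.123, -0.014, 0.074, 0.085, -0.105, -0.217, 1], [-0.163, -0.019, 0.098, 0.113, -0.141, -0.29, 1], [-0.204, -0.023, 0.123, 0.141, -0.176, -0.362, 1], [-0.245, -0.028, 0.147, 0.169, -0.211, -0.435, 1], [-0.286, -0.033, 0.172, 0.198, -0.246, -0.507, 1], [-0.33, -0.038, 0.2, 0.229, -0.285, -0.587, 1]]
  ]
}}

```text
time: 10.8
ee_pos: [427.6, -410.4, 192.1]
eef_rot: [1.826, 1.535, -0.107]
force: [0.7, -1.0, 0.6]
finger_gap: 0.2
grip_force: 0.0
```

>>> {"api": "step_arm", "payload": {
  "targets": [
    [[0.046, -0.007, 0.005, 0.002, 0.14, 0.031, 1], [0.093, -0.014, 0.011, 0.005, 0.28, 0.061, 1], [0.139, -0.02, 0.016, 0.007, 0.419, 0.092, 1], [0.178, -0.026, 0.021, 0.009, 0.536, 0.117, 1], [0.178, -0.026, 0.021, 0.009, 0.536, 0.117, 1]]
  ]
}}

```text
time: 11.42
ee_pos: [462.9, -274.2, 75.0]
eef_rot: [2.055, 1.768, 0.472]
force: [0.6, -0.1, 0.1]
finger_gap: -0.0
grip_force: 0.0
```

```bash
python3 - <<'E'
from h import *
o=manip.observe();print(((o["ee_pos"]-cb)@np.c_[cy,cv_,cn]).round(1))
delta(cb+12*cn,tool(yc))
E
```

```text
[ 0.6 -1.2 26.3]
delta [-0.0007  0.0012  0.0143] [-0.0046 -0.0025 -0.0006] t 11.425 F [ 0.6 -0.1  0.1] gap -0.0 q [ 1.27  0.61 -0.91  2.3   1.85  0.27 -1.37]
```

>>> {"api": "step_arm", "payload": {
  "targets": [
    [[-0.001, 0.001, 0.006, -0.004, -0.002, 0, 1], [-0.001, 0.001, 0.009, -0.004, -0.002, 0, 1], [-0.001, 0.001, 0.011, -0.004, -0.002, 0, 1], [-0.001, 0.001, 0.013, -0.004, -0.002, 0, 1], [-0.001, 0.001, 0.0145, -0.004, -0.002, 0, 1], [-0.001, 0.001, 0.0145, -0.004, -0.002, 0, 1]]
  ]
}}

```text
time: 12.18
ee_pos: [471.9, -276.3, 65.0]
eef_rot: [2.048, 1.764, 0.474]
force: [0.4, -0.1, 1.2]
finger_gap: 0.1
grip_force: 0.6
```

```bash
cat > packy.py <<'E'
from h import *
# blue pack top in charger coords from top cam
f=grab("top");P=cloud(f);h=cv2.cvtColor(f["image"],cv2.COLOR_RGB2HSV)
m=cv2.inRange(h,(100,120,60),(125,255,255))
q=(P-crail)@np.c_[cy,cv_,cn]
m=(m>0)&(abs(q[...,1])<45)&(q[...,0]>-160)&(q[...,0]<80)&(q[...,2]>35)
print(m.sum(),np.percentile(q[m],[2,50,98],axis=0).round(1).tolist())
o=manip.observe();print(o["force"]@np.c_[cy,cv_,cn],((o["ee_pos"]-cb)@np.c_[cy,cv_,cn]).round(1),o["time"])
save(f,"t2.png")
E
python3 packy.py
```

```text
398 [[-77.9, -22.7, 38.0], [-31.2, 14.5, 49.9], [14.6, 28.3, 56.4]]
[-0.49979457  0.89523082  0.84688196] [-0.1  1.7 13.1] 12.225
```

```bash
python3 - <<'E'
from h import *
f=grab("wrist");g=grab("top");
im=np.hstack([f["image"][:, :],cv2.resize(g["image"][140:260,340:460],(480,480),interpolation=cv2.INTER_NEAREST)])
cv2.imwrite("pics/w2.png",cv2.resize(im,(800,343))[:,:,::-1])
P=cloud(f);h=cv2.cvtColor(f["image"],cv2.COLOR_RGB2HSV)
m=cv2.inRange(h,(100,120,60),(125,255,255))>0
q=(P-crail)@np.c_[cy,cv_,cn]
m&=(abs(q[...,1])<45)&(q[...,0]>-160)&(q[...,0]<80)&(q[...,2]>35)
print(m.sum(),np.percentile(q[m],[1,50,99],axis=0).round(1).tolist())
E
```

```text
26480 [[-74.3, -26.8, 48.2], [-2.5, -19.1, 51.6], [27.8, 14.2, 53.2]]
```

View pics/w2.png

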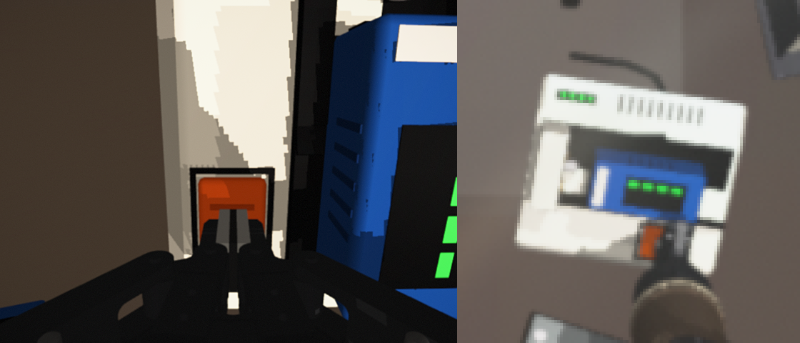

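The wrist view shows the pack shifted toward the mouth, and the top crop shows the plunger in the gap at (572,180), so the pack is free. Next I retreat and plan the grasp.

```bash
cat > p7.py <<'E'
from rows import *;from h import *
RT=tool(yc);o=manip.observe()
q=plan(o["joints"],[(cb+45*cn,RT)],0)
q=plan(q,[(crail-22*cy+112*cn,RT)],0)
for yy in (-22,):
    q2=plan(q,[(crail+yy*cy+35*cn,RT)],0)
    q3=plan(q2,[(crail-100*cy+35*cn,RT)],0,quiet=True)
    q4=plan(q3,[(crail-100*cy+100*cn,RT)],0,quiet=True)
E
python3 p7.py
```

```text
wp [ 454.6 -273.5   91.8] err 0.0 [0. 0. 0.] q [ 1.27  0.54 -0.88  2.31  1.79  0.21 -1.33] m 0.09
[[0.0, -0.002, -0.032, 0.003, 0.001, 0.001, 0]]
wp [ 493.1 -240.9  174.4] err 0.0 [-0.  0. -0.] q [ 1.33  0.44 -1.1   2.21  0.98  0.32 -0.65] m 0.0
[[0.009, 0.017, -0.013, 0.0, 0.0, -0.0, 0], [0.014, 0.025, -0.02, 0.0, 0.0, -0.0, 0], [0.026, 0.048, -0.037, 0.0, 0.0, -0.0, 0], [0.038, 0.07, -0.055, 0.0, 0.0, -0.0, 0]]
wp [ 531.1 -246.7  107.7] err 0.0 [-0. -0. -0.] q [ 0.98  0.5  -0.72  2.21  1.48  0.19 -1.16] m 0.07
[[-0.0, -0.0, 0.035, 0.0, -0.0, 0.0, 0], [-0.0, -0.0, 0.065, 0.0, -0.0, 0.0, 0], [-0.0, -0.0, 0.077, 0.0, -0.0, 0.0, 0]]
wp [ 519.5 -323.8  107.7] err 0.0 [ 0.  0. -0.] q [ 1.23  0.6  -0.86  2.12  1.18  0.25 -0.68] m 0.06
wp [ 487.3 -318.9  164. ] err 0.0 [ 0.  0. -0.] q [ 1.47  0.56 -1.13  2.12  0.95  0.38 -0.44] m 0.13
```

```bash
cat > p8.py <<'E'
from rows import *;from h import *
import kin,io,contextlib
RT=tool(yc);o=manip.observe();q0=o["joints"]
gp=crail-22*cy+35*cn
best=[]
qg,_=kin.ik(gp,RT,np.array([1.1,.6,-1,2.2,1.55,.4,-1.25]),.005)
base=(cb+32*cn,RT)
for d1 in ([0,-.15,0,0,0,.15,0],[0,-.2,0,0,0,.25,0],[0,-.25,0,0,0,.35,0],[0,-.2,0,0,.2,.2,-.2],[0,-.2,0,0,-.2,.2,.2],[0,-.2,0,-.1,0,.3,0]):
  for d2 in ([0,-.2,0,0,0,.2,0],[0,-.25,0,0,0,.1,0],[0,-.25,0,0,0,.35,0],[0,-.2,0,-.1,0,.2,0]):
    a=q0+np.array(d1);A=fkj(a)[:2];b=qg+np.array(d2);B=fkj(b)[:2]
    s=io.StringIO()
    with contextlib.redirect_stdout(s):
        qe=plan(q0,[base,A,B,(gp,RT),(crail-100*cy+35*cn,RT),(crail-100*cy+90*cn,RT)],0,quiet=True)
    L=[l for l in s.getvalue().splitlines()]
    best.append((float(L[-1].split("m ")[-1]),d1,d2,L))
best.sort(key=lambda r:-r[0])
for b in best[:2]: print(b[0],b[1],b[2]);print("\n".join(b[3]))
E
python3 p8.py
```

```text
0.14 [0, -0.2, 0, 0, -0.2, 0.2, 0.2] [0, -0.25, 0, 0, 0, 0.1, 0]
wp [ 461.  -274.5   80.5] err 0.0 [-0.  0.  0.] q [ 1.27  0.59 -0.91  2.31  1.85  0.26 -1.37] m 0.14
wp [ 431.6 -362.8  141.4] err 0.0 [-0.  0. -0.] q [ 1.17  0.41 -0.81  2.3   1.73  0.45 -1.26] m 0.14
wp [ 524.4 -301.5  220.3] err 0.0 [ 0.  0. -0.] q [ 1.09  0.32 -0.88  2.2   1.5   0.41 -1.15] m 0.14
wp [ 531.1 -246.7  107.7] err 0.0 [-0.  0. -0.] q [ 1.09  0.56 -0.87  2.2   1.5   0.28 -1.16] m 0.14
wp [ 519.5 -323.8  107.7] err 0.0 [ 0.  0. -0.] q [ 1.28  0.63 -0.93  2.11  1.24  0.3  -0.73] m 0.14
wp [ 492.3 -319.7  155.3] err 0.0 [ 0.  0. -0.] q [ 1.46  0.59 -1.13  2.12  1.04  0.39 -0.52] m 0.14
0.13 [0, -0.2, 0, 0, -0.2, 0.2, 0.2] [0, -0.2, 0, 0, 0, 0.2, 0]
wp [ 461.  -274.5   80.5] err 0.0 [-0.  0.  0.] q [ 1.27  0.59 -0.91  2.31  1.85  0.26 -1.37] m 0.14
wp [ 431.6 -362.8  141.4] err 0.0 [-0.  0. -0.] q [ 1.17  0.41 -0.81  2.3   1.73  0.45 -1.26] m 0.14
wp [ 503.9 -327.4  197.4] err 0.0 [ 0.  0. -0.] q [ 1.07  0.36 -0.85  2.2   1.5   0.49 -1.15] m 0.14
wp [ 531.1 -246.7  107.7] err 0.0 [-0.  0. -0.] q [ 1.1   0.56 -0.88  2.2   1.5   0.29 -1.16] m 0.14
wp [ 519.5 -323.8  107.7] err 0.0 [ 0.  0. -0.] q [ 1.28  0.63 -0.93  2.11  1.25  0.3  -0.73] m 0.14
wp [ 492.3 -319.7  155.3] err 0.0 [ 0.  0. -0.] q [ 1.46  0.59 -1.14  2.12  1.04  0.39 -0.52] m 0.13
```

```bash
cat > p9.py <<'E'
from rows import *;from h import *
import kin
RT=tool(yc);o=manip.observe();q0=o["joints"]
gp=crail-22*cy+35*cn
qg,_=kin.ik(gp,RT,np.array([1.1,.6,-1,2.2,1.55,.4,-1.25]),.005)
A=fkj(q0+np.array([0,-.2,0,0,-.2,.2,.2]))[:2];B=fkj(qg+np.array([0,-.25,0,0,0,.1,0]))[:2]
q=plan(q0,[(cb+32*cn,RT),A,B],0)
q=plan(q,[(gp+50*cn,RT)],0)
q=plan(q,[(gp,RT)],0,quiet=True)
E
python3 p9.py
```

```text
wp [ 461.  -274.5   80.5] err 0.0 [-0.  0.  0.] q [ 1.27  0.59 -0.91  2.31  1.85  0.26 -1.37] m 0.14
wp [ 431.6 -362.8  141.4] err 0.0 [-0.  0. -0.] q [ 1.17  0.41 -0.81  2.3   1.73  0.45 -1.26] m 0.14
wp [ 524.4 -301.5  220.3] err 0.0 [ 0.  0. -0.] q [ 1.09  0.32 -0.88  2.2   1.5   0.41 -1.15] m 0.14
[[0.0, -0.002, -0.019, 0.003, 0.001, 0.001, 0], [-0.039, 0.006, -0.045, 0.017, -0.142, -0.037, 0], [-0.078, 0.013, -0.071, 0.032, -0.286, -0.076, 0], [-0.092, 0.015, -0.079, 0.037, -0.334, -0.089, 0], [-0.066, 0.053, -0.089, -0.008, -0.314, -0.091, 0], [-0.041, 0.091, -0.098, -0.052, -0.294, -0.093, 0], [-0.017, 0.126, -0.106, -0.093, -0.276, -0.095, 0]]
wp [ 506.4 -242.9  151. ] err 0.0 [-0.  0. -0.] q [ 1.23  0.47 -1.    2.21  1.16  0.3  -0.82] m 0.18
[[0.035, -0.027, 0.012, 0.048, 0.138, 0.048, 0], [0.071, -0.055, 0.024, 0.096, 0.277, 0.096, 0]]
wp [ 531.1 -246.7  107.7] err 0.0 [-0.  0. -0.] q [ 1.06  0.54 -0.82  2.2   1.49  0.25 -1.16] m 0.13
```

>>> {"api": "step_arm", "payload": {
  "targets": [
    [[0.0, -0.002, -0.019, 0.003, 0.001, 0.001, 1], [-0.039, 0.006, -0.045, 0.017, -0.142, -0.037, 0], [-0.078, 0.013, -0.071, 0.032, -0.286, -0.076, 0], [-0.092, 0.015, -0.079, 0.037, -0.334, -0.089, 0], [-0.066, 0.053, -0.089, -0.008, -0.314, -0.091, 0], [-0.041, 0.091, -0.098, -0.052, -0.294, -0.093, 0], [-0.017, 0.126, -0.106, -0.093, -0.276, -0.095, 0]]
  ]
}}

```text
time: 13.2
ee_pos: [525.2, -300.2, 220.9]
eef_rot: [1.855, 1.633, 0.229]
force: [0.6, -0.9, 0.1]
finger_gap: 85.5
grip_force: 0.0
```

>>> {"api": "step_arm", "payload": {
  "targets": [
    [[0.035, -0.027, 0.012, 0.048, 0.138, 0.048, 0], [0.071, -0.055, 0.024, 0.096, 0.277, 0.096, 0], [0.071, -0.055, 0.024, 0.096, 0.277, 0.096, 0]]
  ]
}}

```text
time: 13.58
ee_pos: [504.9, -242.5, 148.2]
eef_rot: [2.058, 1.764, 0.473]
force: [-0.5, -0.7, 0.1]
finger_gap: 85.5
grip_force: 0.0
```

```bash
cat > p10.py <<'E'
from h import *
o=manip.observe();print(((o["ee_pos"]-crail)@np.c_[cy,cv_,cn]).round(1),o["joints"].round(2))
f=grab("wrist");save(f,"w3.png");P=cloud(f);h=cv2.cvtColor(f["image"],cv2.COLOR_RGB2HSV)
m=cv2.inRange(h,(100,120,60),(125,255,255))>0
q=(P-crail)@np.c_[cy,cv_,cn]
m&=(abs(q[...,1])<45)&(q[...,0]>-160)&(q[...,0]<80)&(q[...,2]>46)
print(m.sum(),np.percentile(q[m],[.5,50,99.5],axis=0).round(1).tolist())
t=q[m]
for s in (1,99):
    pts=np.array([(y+5,np.percentile(t[(t[:,0]>y)&(t[:,0]<y+10)][:,1],s)) for y in range(-70,20,10) if ((t[:,0]>y)&(t[:,0]<y+10)).sum()>50])
    c=np.polyfit(*pts.T,1);print(np.degrees(c[0]).round(2),c[1].round(1),pts[:,1].round(1))
delta(crail-22*cy+35*cn,tool(yc))
E
python3 p10.py
```

```text
[-21.8  -2.8  83.3] [ 1.19  0.45 -0.94  2.21  1.11  0.27 -0.79]
18949 [[-79.4, -25.8, 47.7], [-12.2, -0.0, 51.7], [28.3, 24.8, 53.3]]
0.76 -25.3 [-25.7 -26.1 -26.7 -25.5 -25.5 -25.4 -25.2 -25.  -25.3]
-0.13 24.6 [24.2 24.6 25.  25.  25.  25.  24.5 24.1 24.6]
delta [0.0002 0.001  0.049 ] [-0.001   0.001  -0.0015] t 13.625 F [ 0.6 -0.6  0.9] gap 85.6 q [ 1.19  0.45 -0.94  2.21  1.11  0.27 -0.79]
```

View pics/w3.png

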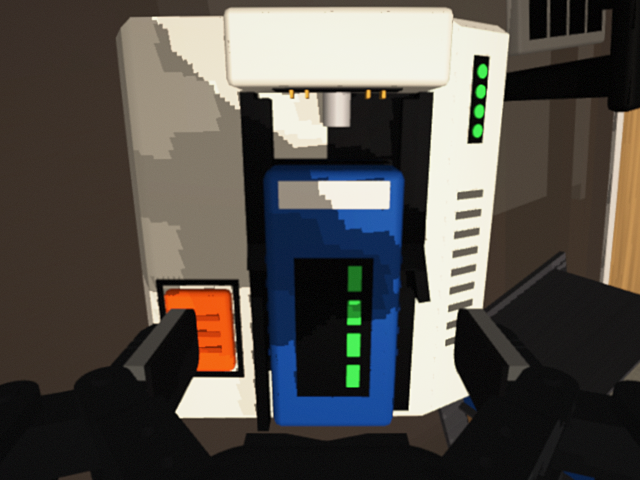

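The pack is loose in the rail, from about (335,165) to (335,425), with open fingers on both sides. Descending to grip.

>>> {"api": "step_arm", "payload": {
  "targets": [
    [[0, 0, 0.016, 0, 0, 0, 0], [-0.001, 0.0, 0.032, 0, 0, 0, 0], [-0.002, 0.0, 0.046, 0, 0, 0, 0], [-0.002, 0.0, 0.0485, 0, 0, 0, 0], [-0.002, 0.0, 0.0485, 0, 0, 0, 0]]
  ]
}}

```text
time: 14.25
ee_pos: [530.8, -247.7, 109.4]
eef_rot: [2.049, 1.765, 0.472]
force: [0.6, -0.4, 0.2]
finger_gap: 85.1
grip_force: 0.0
```

```bash
python3 - <<'E'
from h import *
o=manip.observe();print(((o["ee_pos"]-crail)@np.c_[cy,cv_,cn]).round(1),(o["force"]@np.c_[cy,cv_,cn]).round(1))
delta(crail-24*cy+35*cn-.4*cv_,tool(yc))
E
```

```text
[-23.1   0.7  36.5] [-0.3  0.7 -0.2]
delta [-0.0009 -0.0011  0.0015] [0.0013 0.0009 0.0017] t 14.25 F [ 0.6 -0.4  0.2] gap 85.1 q [ 0.98  0.5  -0.71  2.21  1.47  0.18 -1.15]
```

>>> {"api": "step_arm", "payload": {
  "targets": [
    [[0, -0.001, 0.001, 0, 0, 0, 0.3], [0, -0.001, 0.001, 0, 0, 0, 0.6], [0, -0.001, 0.001, 0, 0, 0, 0.6], [0, -0.001, 0.001, 0, 0, 0, 0.6], [0, -0.001, 0.001, 0, 0, 0, 0.6]]
  ],
  "grip_force": 45
}}

```text
time: 14.88
ee_pos: [530.7, -248.2, 108.2]
eef_rot: [2.05, 1.763, 0.474]
force: [-3.0, 0.5, 9.7]
finger_gap: 51.2
grip_force: 45.8
```

```bash
cat > p11.py <<'E'
from rows import *;from h import *
o=manip.observe();print(((o["ee_pos"]-crail)@np.c_[cy,cv_,cn]).round(1),"F",(o["force"]@np.c_[cy,cv_,cn]).round(1),o["finger_gap"],o["grip_force"],o["joints"].round(2),o["time"])
RT=tool(yc);p0,R0,_=fkj(o["joints"])
q=plan(o["joints"],[(p0-80*cy,R0)],.6)
q=plan(q,[(p0-80*cy+70*cn,R0)],.6)
q=plan(q,[(p0-80*cy+120*cn,R0)],.6)
E
python3 p11.py
```

```text
[-23.6   0.   35.5] F [0.1 2.2 9.9] 51.20658003526049 45.82041263580322 [ 0.98  0.5  -0.71  2.21  1.49  0.18 -1.17] 14.875
wp [ 518.7 -327.3  108.2] err 0.0 [ 0.  0. -0.] q [ 1.24  0.6  -0.86  2.12  1.17  0.25 -0.66] m 0.05
[[-0.03, -0.0, 0.0, 0.0, 0.0, 0.0, 0.6], [-0.069, -0.0, 0.0, 0.0, 0.0, 0.0, 0.6], [-0.08, -0.0, 0.0, 0.0, 0.0, 0.0, 0.6]]
wp [ 484.1 -322.1  168.8] err 0.0 [ 0.  0. -0.] q [ 1.5   0.56 -1.15  2.12  0.93  0.39 -0.41] m 0.12
[[-0.0, 0.0, -0.043, 0.0, 0.0, 0.0, 0.6], [-0.0, 0.0, -0.07, 0.0, 0.0, 0.0, 0.6]]
wp [ 448.  -332.8  203.3] err 14.46 [-0.002 -0.017  0.03 ] q [ 1.67  0.51 -1.27  2.11  0.74  0.46 -0.23] m 0.0
[[-0.0, 0.0, -0.05, 0.0, -0.0, 0.0, 0.6]]
```

>>> {"api": "step_arm", "payload": {
  "targets": [
    [[0, 0, -0.001, 0, 0, 0, 0.6], [-0.008, 0, -0.001, 0, 0, 0, 0.6], [-0.018, 0, -0.001, 0, 0, 0, 0.6]]
  ]
}}

```text
time: 15.25
ee_pos: [527.8, -265.0, 108.6]
eef_rot: [2.05, 1.765, 0.476]
force: [3.8, 0.7, 0.5]
finger_gap: 51.2
grip_force: 47.6
```

```bash
python3 p11.py | head -1; python3 packy.py | head -1
```

```text
[-40.6  -0.   36. ] F [ 1.3  3.4 -1.4] 51.2241174750022 47.55714297294617 [ 1.03  0.51 -0.72  2.19  1.38  0.17 -1.02] 15.25
258 [[-95.8, -17.9, 37.3], [-64.7, 16.1, 51.0], [6.7, 28.6, 60.2]]
```

>>> {"api": "step_arm", "payload": {
  "targets": [
    [[-0.015, 0, 0, 0, 0, 0, 0.6], [-0.03, 0, 0, 0, 0, 0, 0.6], [-0.044, 0, 0, 0, 0, 0, 0.6], [-0.054, 0, 0, 0, 0, 0, 0.6], [-0.054, 0, 0, 0, 0, 0, 0.6], [-0.055, 0, -0.01, 0, 0, 0, 0.6], [-0.056, 0, -0.035, 0, 0, 0, 0.6], [-0.056, 0, -0.06, 0, 0, 0, 0.6]]
  ]
}}

```text
time: 16.3
ee_pos: [486.9, -315.6, 158.9]
eef_rot: [2.054, 1.767, 0.47]
force: [-0.2, -0.3, -3.2]
finger_gap: 51.6
grip_force: 49.0
```

```bash
python3 p11.py | head -1; python3 - <<'E'
from h import *
f=grab("top");cv2.imwrite("pics/t3.png",cv2.resize(f["image"][140:300,180:480],(800,427))[:,:,::-1])
P=cloud(f)
for c,s,q,m in buttons(f,P,40):
    q=q[np.linalg.norm(q-np.median(q,0),axis=1)<40];print(c.round(),s[4],q.mean(0).round(1))
E
```

```text
[-96.8  -3.3  96.1] F [-0.3 -1.8 -2.7] 51.61435101147904 48.9804071187973 [ 1.45  0.55 -1.1   2.13  0.95  0.36 -0.45] 16.3
[259. 200.] 72 [548.2 169.6  82.4]
[261. 223.] 185 [484.1 165.1  53.9]
```

View pics/t3.png

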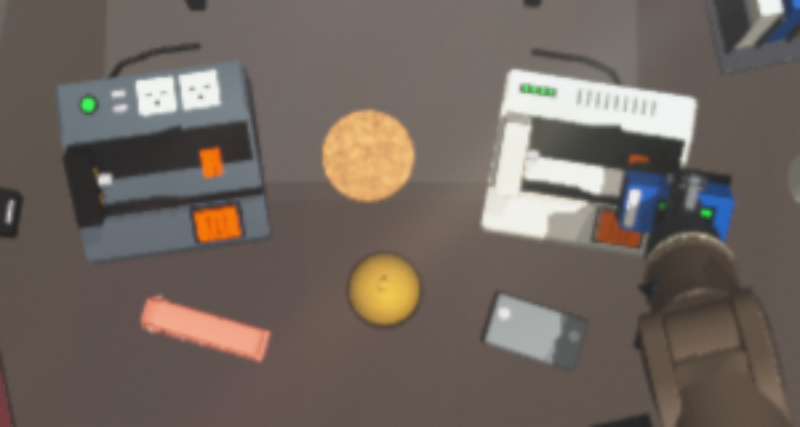

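```bash
cat >> h.py <<'E'
yp=np.radians(8.3);px,py,pv,pn=frame(yp);pb=np.array([480.2,164.8,52.2]);prail=pb+70*pv+60*py-12*pn
E
cat > s3.py <<'E'
from fast import *;from h import *
import time
from multiprocessing import Pool
q0=np.array(manip.observe()["joints"]);RC=tool(yc);RP=tool(yp)
G=[(prail-88*py+100*pn,RP),(prail-85*py+37*pn,RP),(prail+37*pn,RP),(prail+110*pn,RP)]
def run(seed):
    rng=np.random.default_rng(seed);q=q0;W=[];M=9;N=0
    for k in range(rng.integers(1,3)):
        p=rng.uniform([400,-300,250],[560,100,330]);R=tool(rng.uniform(-.15,.15))@expm(rng.normal(0,.3,3))
        if k==0: p[1]=rng.uniform(-330,-200)
        q,m,e,n=track(q,p,R);W.append((p.round().tolist(),logm(R).round(2).tolist()));M=min(M,m);N+=n
        if e>.01 or m<.05 or N>60: return None
    for i,(p,R) in enumerate(G):
        q,m,e,n=track(q,p,R);M=min(M,m)
        if e>.01 or m<.05: return None
        if i==2: qs=q.round(2).tolist()
    return M,W,qs,N
if __name__=="__main__":
    t=time.time();B=[];K=0
    with Pool() as P:
        for r in P.imap_unordered(run,range(10**6),chunksize=8):
            K+=1
            if r: B.append(r)
            if time.time()-t>40: P.terminate();break
    print(K,len(B));B.sort(key=lambda r:-r[0])
    for b in B[:4]: print(b)
    print("direct",[ (x.round(2) if hasattr(x,'round') else x) for x in track(q0,*G[0])])
E
OMP_NUM_THREADS=1 python3 s3.py
```

```text
18145 985
(np.float64(0.22037844656282618), [([434.0, -239.0, 302.0], [1.6, 1.26, -0.69]), ([416.0, -36.0, 288.0], [2.26, 1.68, 0.48])], [-0.1, 0.48, -0.72, 2.25, 1.54, 0.57, -1.93], 29)
(np.float64(0.21760984700049457), [([438.0, -247.0, 295.0], [2.19, 1.14, -0.05]), ([454.0, -21.0, 325.0], [1.53, 2.07, 0.41])], [-0.0, 0.52, -0.85, 2.24, 1.55, 0.65, -1.92], 21)
(np.float64(0.21664451762864356), [([546.0, -291.0, 315.0], [2.46, 0.55, 0.17]), ([548.0, -288.0, 294.0], [2.11, 1.36, 0.37])], [0.07, 0.56, -0.95, 2.24, 1.56, 0.71, -1.91], 22)
(np.float64(0.20332965610601794), [([464.0, -316.0, 312.0], [1.64, 1.33, -0.39]), ([401.0, -47.0, 286.0], [2.34, 1.68, 0.2])], [-0.05, 0.5, -0.79, 2.24, 1.55, 0.6, -1.93], 24)
direct [array([ 0.31,  0.33, -0.94,  2.31,  1.34,  0.47, -1.58]), np.float64(0.09), np.float64(0.0), 12]
```

```bash
cat > p12.py <<'E'
from rows import *;from h import *
o=manip.observe();RP=tool(yp)
q=plan(o["joints"],[(np.array([438.,-247,295]),expm(np.array([2.19,1.14,-.05]))),(np.array([454.,-21,325]),expm(np.array([1.53,2.07,.41]))),(prail-90*py+110*pn,RP)],.6)
E
python3 p12.py
```

```text
wp [ 438. -247.  295.] err 0.0 [ 0. -0. -0.] q [ 0.95  0.12 -1.    2.16  0.99  0.91 -1.28] m 0.18
wp [454. -21. 325.] err 0.0 [0. 0. 0.] q [ 0.47 -0.21 -0.54  2.27  0.03  0.44  0.18] m 0.18
wp [496.  136.8 172.1] err 0.0 [-0. -0.  0.] q [ 0.22  0.26 -0.81  2.31  1.24  0.4  -1.49] m 0.18
[[0.013, 0.003, -0.03, 0.003, -0.118, 0.064, 0.6], [0.027, 0.007, -0.064, 0.006, -0.249, 0.134, 0.6], [0.042, 0.011, -0.101, 0.01, -0.393, 0.212, 0.6], [0.058, 0.016, -0.139, 0.014, -0.537, 0.29, 0.6], [0.061, 0.016, -0.145, 0.014, -0.563, 0.304, 0.6], [0.1, 0.016, -0.152, -0.007, -0.467, 0.172, 0.6], [0.136, 0.016, -0.157, -0.025, -0.379, 0.053, 0.6], [0.168, 0.016, -0.162, -0.042, -0.299, -0.054, 0.6]]
[[0.029, 0.002, -0.014, -0.034, 0.082, -0.101, 0.6], [0.059, 0.004, -0.029, -0.068, 0.163, -0.201, 0.6], [0.091, 0.006, -0.044, -0.106, 0.254, -0.313, 0.6], [0.107, 0.007, -0.052, -0.125, 0.299, -0.369, 0.6], [0.15, -0.005, -0.034, -0.099, 0.332, -0.332, 0.6], [0.179, -0.012, -0.022, -0.082, 0.354, -0.308, 0.6], [0.2, -0.018, -0.013, -0.069, 0.37, -0.289, 0.6], [0.222, -0.024, -0.004, -0.056, 0.386, -0.271, 0.6]]
[[0.02, -0.002, 0.019, 0.008, 0.02, 0.024, 0.6], [0.043, -0.003, 0.041, 0.017, 0.042, 0.052, 0.6], [0.07, -0.005, 0.066, 0.028, 0.067, 0.083, 0.6]]
```

>>> {"api": "step_arm", "payload": {
  "targets": [
    [[0.013, 0.003, -0.03, 0.003, -0.118, 0.064, 0.6], [0.027, 0.007, -0.064, 0.006, -0.249, 0.134, 0.6], [0.042, 0.011, -0.101, 0.01, -0.393, 0.212, 0.6], [0.058, 0.016, -0.139, 0.014, -0.537, 0.29, 0.6], [0.061, 0.016, -0.145, 0.014, -0.563, 0.304, 0.6], [0.1, 0.016, -0.152, -0.007, -0.467, 0.172, 0.6], [0.136, 0.016, -0.157, -0.025, -0.379, 0.053, 0.6], [0.168, 0.016, -0.162, -0.042, -0.299, -0.054, 0.6]]
  ]
}}

```text
time: 17.35
ee_pos: [446.4, -139.1, 307.4]
eef_rot: [1.921, 1.616, 0.174]
force: [-0.3, 0.9, -4.2]
finger_gap: 51.3
grip_force: 49.2
```

>>> {"api": "step_arm", "payload": {
  "targets": [
    [[0.029, 0.002, -0.014, -0.034, 0.082, -0.101, 0.6], [0.059, 0.004, -0.029, -0.068, 0.163, -0.201, 0.6], [0.091, 0.006, -0.044, -0.106, 0.254, -0.313, 0.6], [0.107, 0.007, -0.052, -0.125, 0.299, -0.369, 0.6], [0.15, -0.005, -0.034, -0.099, 0.332, -0.332, 0.6], [0.179, -0.012, -0.022, -0.082, 0.354, -0.308, 0.6], [0.2, -0.018, -0.013, -0.069, 0.37, -0.289, 0.6], [0.222, -0.024, -0.004, -0.056, 0.386, -0.271, 0.6]]
  ]
}}

```text
time: 18.35
ee_pos: [479.5, 68.4, 235.3]
eef_rot: [1.682, 2.075, 0.495]
force: [-0.6, -1.1, -3.0]
finger_gap: 51.5
grip_force: 49.1
```

>>> {"api": "step_arm", "payload": {
  "targets": [
    [[0.02, -0.002, 0.019, 0.008, 0.02, 0.024, 0.6], [0.043, -0.003, 0.041, 0.017, 0.042, 0.052, 0.6], [0.07, -0.005, 0.066, 0.028, 0.067, 0.083, 0.6], [0.07, -0.005, 0.066, 0.028, 0.067, 0.083, 0.6]]
  ]
}}

```text
time: 18.85
ee_pos: [497.3, 138.9, 168.8]
eef_rot: [1.794, 2.082, 0.558]
force: [-0.5, 0.2, -2.6]
finger_gap: 51.6
grip_force: 49.1
```

```bash
cat > p13.py <<'E'
from h import *
import sys
o=manip.observe();A=np.c_[py,pv,pn];print(((o["ee_pos"]-prail)@A).round(1),"F",(o["force"]@A).round(1),o["finger_gap"].round(1) if hasattr(o["finger_gap"],'round') else o["finger_gap"],o["joints"].round(2),o["time"])
f=grab("wrist");save(f,sys.argv[1]);P=cloud(f)
for c,s,q,m in buttons(f,P,200):
    qq=(P[m]-prail)@A;q=q[np.linalg.norm(q-np.median(q,0),axis=1)<45]
    V=np.linalg.svd(q-q.mean(0))[2];nn=V[2]*np.sign(V[2][2])
    print(c.round(),s,q.mean(0).round(1),nn.round(3),np.degrees(np.arctan2(-nn[1],-nn[0])).round(1));print(np.nanpercentile(qq,[1,50,99],axis=0).round(1).tolist())
    mr=cv2.minAreaRect((P[m][~np.isnan(P[m][:,0])]@np.c_[py,pv]).astype(np.float32));print(mr)
E
python3 p13.py w4.png
```

```text
[-88.1  -0.3 106.4] F [ 0.3 -1.8 -2. ] 51.553191791682586 [ 0.26  0.29 -0.87  2.31  1.28  0.42 -1.52] 18.85
[194. 197.] [ 160  155   68   86 4449] [481.  166.8  53.3] [-0.495 -0.069  0.866] 7.9
[[-80.6, -84.4, 10.6], [-57.0, -68.5, 12.3], [-37.4, -53.3, 14.0]]
((94.60943603515625, 459.29150390625), (32.413997650146484, 44.38624954223633), 89.624755859375)
```

View pics/w4.png

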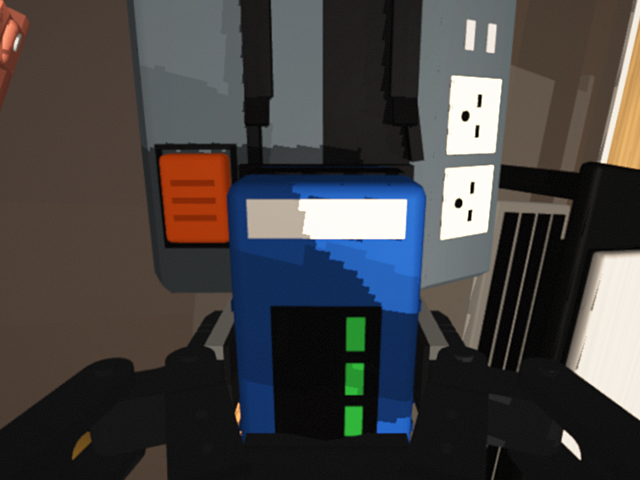

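The power unit's button is at (194,197). The rail mouth, with its lips, starts at about (255,110) and (405,110). The pack in hand is square to the rail, with its contact end forward. Next I refine the rail's yaw and offset from the lips.

```bash
sed -i 's/^yp=.*/yp=np.radians(8.3);px,py,pv,pn=frame(yp);pb=np.array([480.2,164.8,52.2])+.9*py+.3*pn;prail=pb+70*pv+60*py-12*pn/' h.py; python3 - <<'E'
from h import *
A=np.c_[py,pv,pn]
f=grab("wrist");P=cloud(f);q=(P-prail)@A
n=q[...,2]
lip=(abs(n-13.4)<2.5)&(abs(q[...,1])<48)&(q[...,0]>-40)
t=q[lip];print(lip.sum(),np.percentile(t,[1,50,99],axis=0).round(1).tolist())
for sgn in (-1,1):
    pts=[]
    for y in range(-25,50,5):
        w=t[(t[:,0]>y)&(t[:,0]<y+5)&(t[:,1]*sgn>10)]
        if len(w)>25: pts.append((y+2.5,np.percentile(abs(w[:,1]),3)*sgn,np.percentile(abs(w[:,1]),97)*sgn,np.median(w[:,2])))
    pts=np.array(pts);print(pts.round(1).tolist())
    k=pts[:,0]>-8
    if k.sum()>2:
        for j in (1,2): c=np.polyfit(pts[k,0],pts[k,j],1);print("edge",j,np.degrees(c[0]).round(2),c[1].round(1))
fl=(abs(q[...,1])<22)&(q[...,0]>-20)&(q[...,0]<60)&(abs(n)<6);print("floor",np.median(q[fl],0).round(2),fl.sum())
# pack in hand: top face pixels
h=cv2.cvtColor(f["image"],cv2.COLOR_RGB2HSV);m=cv2.inRange(h,(100,120,60),(125,255,255))>0
o=manip.observe();R=Ro.from_rotvec(o["eef_rot"]).as_matrix()
b=(P-o["ee_pos"])@R;s=b[m&(b[...,2]<-8)&(abs(b[...,1])<35)&(b[...,0]<80)]
print("pack in tool x,y,z",np.percentile(s,[1,50,99],axis=0).round(1).tolist())
for pc in (1,99):
    pts=np.array([(x+5,np.percentile(s[(s[:,0]>x)&(s[:,0]<x+10)][:,1],pc)) for x in range(-20,40,10) if ((s[:,0]>x)&(s[:,0]<x+10)).sum()>50]);c=np.polyfit(*pts.T,1);print(np.degrees(c[0]).round(2),c[1].round(1))
print(np.degrees(Ro.from_matrix(tool(yp).T@R).as_rotvec()).round(2))
E
```

```text
7543 [[-38.5, -40.6, 11.2], [3.8, 28.5, 13.4], [30.5, 44.6, 15.7]]
[[-22.5, -29.1, -40.3, 14.2], [-17.5, -29.2, -40.3, 15.0], [-12.5, -29.2, -40.3, 13.5], [-7.5, -27.4, -40.5, 13.4], [-2.5, -27.4, -40.4, 13.6], [2.5, -27.4, -40.5, 13.4], [7.5, -27.5, -40.5, 13.4], [12.5, -27.5, -40.5, 13.3], [17.5, -27.6, -40.7, 13.3], [22.5, -27.6, -40.5, 13.4], [27.5, -27.7, -40.3, 13.4], [32.5, -27.7, -40.4, 13.1]]
edge 1 -0.49 -27.4
edge 2 0.1 -40.5
[[-22.5, 30.8, 43.9, 13.3], [-17.5, 30.5, 43.0, 14.9], [-12.5, 30.5, 42.0, 13.5], [-7.5, 28.7, 41.7, 13.5], [-2.5, 28.8, 41.8, 13.4], [2.5, 28.8, 41.8, 13.4], [7.5, 28.7, 41.7, 13.5], [12.5, 28.7, 41.9, 13.4], [17.5, 28.8, 41.8, 13.4], [22.5, 28.8, 41.5, 13.4], [27.5, 28.8, 41.6, 13.3], [32.5, 28.9, 41.3, 13.3]]
edge 1 0.21 28.7
edge 2 -0.46 41.8
floor [ 8.11 -0.09  0.69] 10249
pack in tool x,y,z [[-19.4, -26.5, -17.1], [27.1, -1.5, -15.7], [53.3, 23.7, -11.1]]
0.14 -26.5
-0.59 23.7
[-0.06  0.   -0.1 ]
```

```bash
cat >> h.py <<'E'
prail=prail+.65*pv;yp=np.radians(8.45);px,py,pv,pn=frame(yp);PA=np.c_[py,pv,pn]
def st():
    o=manip.observe();R=Ro.from_rotvec(o["eef_rot"]).as_matrix()
    print("y,v,n",((o["ee_pos"]-prail)@PA).round(2),"F",(o["force"]@PA).round(1),"T",(o["torque"]@PA).round(2),"gap",round(o["finger_gap"],1),"rot",np.degrees(Ro.from_matrix(tool(yp).T@R).as_rotvec()).round(2),o["joints"].round(2),round(o["time"],2))
    return o
E
cat > p14.py <<'E'
from rows import *;from h import *
o=st();RP=tool(yp)
q=plan(o["joints"],[(prail-90*py+1*pv+50*pn,RP)],.6)
q=plan(q,[(prail-90*py+1*pv+37*pn,RP)],.6)
q=plan(q,[(prail+1*pv+37*pn,RP)],.6,quiet=True)
E
python3 p14.py
```

```text
y,v,n [-90.99  -0.16 107.48] F [-0.5 -1.7 -1.7] T [0.79 0.   0.02] gap 51.3 rot [-0.06 -0.07  0.03] [ 0.27  0.28 -0.87  2.31  1.27  0.42 -1.52] 18.95
wp [527.1 142.2 121.2] err 0.0 [-0. -0. -0.] q [ 0.19  0.43 -0.8   2.3   1.59  0.47 -1.8 ] m 0.26
[[0.001, 0.001, 0.042, 0.001, 0.001, -0.0, 0.6], [0.001, 0.001, 0.057, 0.001, 0.001, -0.001, 0.6]]
wp [533.5 143.1 109.9] err 0.0 [-0.  0. -0.] q [ 0.18  0.47 -0.8   2.29  1.65  0.49 -1.84] m 0.27
[[-0.0, 0.0, 0.013, 0.0, -0.0, 0.0, 0.6]]
wp [520.3 232.1 109.9] err 0.0 [0. 0. 0.] q [-0.01  0.52 -0.84  2.24  1.55  0.64 -1.91] m 0.28
```

>>> {"api": "step_arm", "payload": {
  "targets": [
    [[0.001, 0.001, 0.03, 0.001, 0.001, 0, 0.6], [0.001, 0.001, 0.056, 0.001, 0.001, 0, 0.6], [0.001, 0.001, 0.063, 0.001, 0.001, 0, 0.6], [0.001, 0.001, 0.067, 0.001, 0.001, 0, 0.6], [0.001, 0.001, 0.0695, 0.001, 0.001, 0, 0.6], [0.001, 0.001, 0.0695, 0.001, 0.001, 0, 0.6]]
  ]
}}

```text
time: 19.7
ee_pos: [534.1, 142.9, 112.1]
eef_rot: [1.795, 2.076, 0.56]
force: [-1.5, 0.2, -1.9]
finger_gap: 51.4
grip_force: 49.1
```

```bash
python3 -c "
from h import *
st()"
```

```text
y,v,n [-90.33   2.59  38.63] F [ 0.5 -2.2 -0.9] T [ 0.84  0.03 -0.06] gap 51.4 rot [-0.15 -0.03  0.14] [ 0.17  0.46 -0.78  2.29  1.64  0.48 -1.84] 19.7
```

>>> {"api": "step_arm", "payload": {
  "targets": [
    [[0, -0.0013, 0.001, 0, 0, -0.002, 0.6], [0, -0.0013, 0.0018, 0, 0, -0.002, 0.6], [0, -0.0013, 0.0018, 0, 0, -0.002, 0.6]]
  ]
}}

```text
time: 20.08
ee_pos: [533.8, 143.1, 109.4]
eef_rot: [1.792, 2.078, 0.559]
force: [-0.3, -0.2, -2.8]
finger_gap: 51.6
grip_force: 49.2
```

```bash
python3 -c "
from h import *
st()"
```

```text
y,v,n [-90.07   0.99  36.37] F [-0.1 -1.7 -2.3] T [ 0.84 -0.01  0.04] gap 51.6 rot [-0.11 -0.01  0.01] [ 0.17  0.47 -0.78  2.3   1.66  0.48 -1.86] 20.07
```

>>> {"api": "step_arm", "payload": {
  "targets": [
    [[0.008, 0, 0, 0, 0, 0, 0.6], [0.016, 0, 0, 0, 0, 0, 0.6], [0.024, 0, 0, 0, 0, 0, 0.6], [0.032, 0, 0, 0, 0, 0, 0.6]]
  ]
}}

```text
time: 20.58
ee_pos: [529.0, 175.6, 109.4]
eef_rot: [1.792, 2.078, 0.559]
force: [0.0, -0.0, -1.8]
finger_gap: 51.3
grip_force: 49.2
```

```bash
python3 -c "
from h import *
st()"
```

```text
y,v,n [-57.22   1.    36.38] F [-0.  -0.9 -1.6] T [ 0.86 -0.04 -0.01] gap 51.3 rot [-0.11  0.01 -0.  ] [ 0.1   0.48 -0.8   2.28  1.62  0.54 -1.88] 20.57
```

>>> {"api": "step_arm", "payload": {
  "targets": [
    [[0.008, 0, 0, 0, 0, 0, 0.6], [0.016, 0, 0, 0, 0, 0, 0.6], [0.024, 0, 0, 0, 0, 0, 0.6], [0.032, 0, 0, 0, 0, 0, 0.6], [0.032, 0, 0, 0, 0, 0, 0.6]]
  ]
}}

```text
time: 21.2
ee_pos: [524.3, 207.4, 109.4]
eef_rot: [1.792, 2.079, 0.56]
force: [-0.4, 0.2, -2.3]
finger_gap: 51.8
grip_force: 49.2
```

```bash
python3 -c "
from h import *
st()"
```

```text
y,v,n [-25.04   1.05  36.41] F [ 0.2 -1.5 -1.8] T [0.82 0.01 0.  ] gap 51.8 rot [-0.11  0.06 -0.03] [ 0.03  0.5  -0.81  2.26  1.58  0.59 -1.91] 21.2
```

>>> {"api": "step_arm", "payload": {
  "targets": [
    [[0.006, 0, 0, 0, 0, 0, 0.6], [0.012, 0, 0, 0, 0, 0, 0.6], [0.016, 0, 0, 0, 0, 0, 0.6], [0.019, 0, 0, 0, 0, 0, 0.6], [0.0215, 0, 0, 0, 0, 0, 0.6], [0.0215, 0, 0, 0, 0, 0, 0.6]]
  ],
  "grip_force": 65
}}

```text
time: 21.95
ee_pos: [521.7, 225.3, 109.2]
eef_rot: [1.794, 2.074, 0.555]
force: [-2.0, -7.5, 3.2]
finger_gap: 51.2
grip_force: 72.9
```

```bash
python3 -c "
from h import *
st()"
```

```text
y,v,n [-7.03  0.98 36.12] F [-7.1 -1.1  4.3] T [ 0.8  -1.41 -0.06] gap 51.2 rot [-0.12 -0.28  0.1 ] [-0.01  0.51 -0.82  2.24  1.56  0.62 -1.92] 21.95
```

>>> {"api": "step_arm", "payload": {
  "targets": [
    [[0.002, 0, -0.0005, 0, 0, 0, 0.6], [0.004, 0, -0.001, 0, 0, 0, 0.6], [0.005, 0, -0.001, 0, 0, 0, 0.6], [0.005, 0, -0.001, 0, 0, 0, 0.6]]
  ]
}}

```text
time: 22.45
ee_pos: [520.8, 229.0, 109.5]
eef_rot: [1.795, 2.072, 0.553]
force: [1.1, -8.8, -3.2]
finger_gap: 51.0
grip_force: 72.0
```

```bash
python3 -c "
from h import *
st()"
```

```text
y,v,n [-3.17  0.86 36.63] F [-8.9 -1.8 -2.7] T [ 0.73 -1.96 -0.04] gap 51.0 rot [-0.08 -0.38  0.15] [-0.02  0.51 -0.82  2.24  1.55  0.63 -1.92] 22.45
```

>>> {"api": "step_arm", "payload": {
  "targets": [
    [[0.0015, 0, 0.0002, 0, 0, 0, 0.6], [0.003, 0, 0.0002, 0, 0, 0, 0.6], [0.004, 0, 0.0002, 0, 0, 0, 0.6], [0.004, 0, 0.0002, 0, 0, 0, 0.6]]
  ]
}}

```text
time: 22.95
ee_pos: [520.3, 232.7, 109.5]
eef_rot: [1.795, 2.072, 0.552]
force: [-0.1, -9.4, 0.4]
finger_gap: 51.1
grip_force: 72.1
```

```bash
python3 -c "
from h import *
st()"
```

```text
y,v,n [ 0.56  0.87 36.52] F [-9.3 -1.1  1.1] T [ 0.79 -2.07 -0.01] gap 51.1 rot [-0.09 -0.41  0.16] [-0.03  0.51 -0.82  2.24  1.54  0.64 -1.92] 22.95
```

>>> {"api": "step_arm", "payload": {
  "targets": [
    [[0.001, 0, 0, 0, 0, 0, 0.6], [0.002, 0, 0, 0, 0, 0, 0.6], [0.0025, 0, 0, 0, 0, 0, 0.6], [0.0025, 0, 0, 0, 0, 0, 0.6]]
  ]
}}

```text
time: 23.45
ee_pos: [520.1, 234.9, 109.4]
eef_rot: [1.795, 2.071, 0.552]
force: [-0.7, -10.0, 0.8]
finger_gap: 50.9
grip_force: 72.2
```

```bash
cat > nose.py <<'E'
from h import *
st()
for nm in ("top","scene"):
    f=grab(nm);P=cloud(f);q=(P-prail)@PA
    for c,s,qq,m in buttons(f,P,8):
        print(nm,c.round(),s[4],np.nanmedian(q[m],0).round(1),np.nanmax(q[m][:,2]).round(1))
    h=cv2.cvtColor(f["image"],cv2.COLOR_RGB2HSV);m=cv2.inRange(h,(100,120,60),(125,255,255))>0
    m&=(abs(q[...,1])<35)&(abs(q[...,0])<80)&(q[...,2]>44)&(q[...,2]<58)
    if m.sum(): print(nm,"pack",m.sum(),np.percentile(q[m],[1,50,99],axis=0).round(1).tolist())
E
python3 nose.py
```

```text
y,v,n [ 2.76  0.87 36.45] F [-9.8 -1.5  1.8] T [ 0.77 -2.23 -0.  ] gap 50.9 rot [-0.09 -0.44  0.17] [-0.03  0.52 -0.82  2.23  1.54  0.64 -1.92] 23.45
top [259. 200.] 72 [-65.9   2.9   4.5] 14.2
top [418. 202.] 66 [-520.6  -58.3   41.1] 52.1
top [261. 223.] 152 [-61.8 -67.5  10.7] 21.7
top [412. 225.] 166 [-497.6 -125.3   45.5] 55.2
top pack 237 [[-55.3, -22.9, 44.4], [-33.4, 15.2, 51.2], [52.5, 29.2, 57.9]]
scene [373. 257.] 49 [-65.  -59.9   8.7] 10.9
scene [382. 265.] 44 [-65.9   0.7   1.3] 3.9
scene [218. 272.] 77 [-498.1 -122.4   42. ] 46.6
scene [211. 282.] 29 [-520.4  -59.9   37.6] 39.6
scene pack 131 [[-54.9, -17.8, 44.1], [-30.6, 21.1, 49.1], [49.9, 29.1, 51.5]]
```

>>> {"api": "step_arm", "payload": {
  "targets": [
    [[-0.002, 0, 0, 0, 0, 0, 0.6], [-0.004, 0, 0, 0, 0, 0, 0.6], [-0.005, 0, 0, 0, 0, 0, 0.6], [-0.005, 0, 0, 0, 0, 0, 0.6]]
  ]
}}

```text
time: 24.05
ee_pos: [519.8, 234.3, 110.0]
eef_rot: [1.793, 2.079, 0.559]
force: [0.6, 0.0, -6.1]
finger_gap: 51.1
grip_force: 71.7
```

```bash
python3 nose.py
```

```text
y,v,n [ 2.19  0.83 37.12] F [-0.1 -2.5 -5.6] T [ 1.03 -0.24  0.01] gap 51.1 rot [-0.09  0.02  0.  ] [-0.03  0.51 -0.83  2.24  1.55  0.63 -1.92] 24.05
top [259. 200.] 71 [-66.    3.2   3.7] 10.7
top [418. 202.] 66 [-520.8  -59.5   39.9] 46.8
top [261. 223.] 153 [-61.  -66.6  11.4] 23.1
top [412. 225.] 166 [-497.3 -124.8   45.7] 55.3
top pack 230 [[-55.5, -23.3, 44.3], [-34.5, 15.1, 51.7], [51.0, 29.0, 57.9]]
scene [373. 257.] 47 [-66.7 -59.9   8.7] 11.3
scene [382. 265.] 44 [-65.3  -0.3   1.1] 3.8
scene [218. 272.] 76 [-498.1 -122.6   42.1] 47.4
scene [211. 282.] 29 [-520.4  -58.1   38.1] 40.9
scene pack 144 [[-55.7, -20.5, 44.3], [-30.0, 21.8, 49.3], [49.6, 30.3, 51.9]]
```

Backing off 5 mm dropped the force to zero with only 0.6 mm of motion, so the catch has locked behind the pack. Releasing.

>>> {"api": "step_arm", "payload": {
  "targets": [
    [[0, 0, 0.0007, 0, 0, 0, 0.5], [0, 0, 0.0007, 0, 0, 0, 0.2], [0, 0, 0.0007, 0, 0, 0, 0], [0, 0, 0.0007, 0, 0, 0, 0], [0, 0, -0.012, 0, 0, 0, 0], [0, 0, -0.035, 0, 0, 0, 0], [0, 0, -0.07, 0, 0, 0, 0], [0, 0, -0.075, 0, 0, 0, 0]]
  ]
}}

```text
time: 25.15
ee_pos: [482.8, 229.2, 176.9]
eef_rot: [1.79, 2.077, 0.562]
force: [0.2, 0.1, -0.2]
finger_gap: 85.2
grip_force: 0.0
```

```bash
python3 nose.py; python3 - <<'E'
from h import *
f=grab("wrist");g=grab("top");s=grab("scene")
im=np.hstack([cv2.resize(f["image"],(400,300)),cv2.resize(g["image"][140:290,180:480],(400,300))])
cv2.imwrite("pics/end.png",im[:,:,::-1])
P=cloud(f);q=(P-prail)@PA
h=cv2.cvtColor(f["image"],cv2.COLOR_RGB2HSV);m=cv2.inRange(h,(100,120,60),(125,255,255))>0
m&=(abs(q[...,1])<35)&(abs(q[...,0])<90)&(q[...,2]>44)
print("pack",np.percentile(q[m],[1,50,99],axis=0).round(1).tolist())
for c,st_,qq,mm in buttons(f,P,100): print(c.round(),st_[4],np.nanpercentile(q[mm],[2,50,98],axis=0).round(1).tolist())
E
```

```text
y,v,n [  2.57   1.93 113.75] F [ 0.   0.  -0.3] T [ 0.54 -0.01  0.06] gap 85.2 rot [-0.29  0.03 -0.01] [ 0.05  0.33 -0.91  2.25  1.25  0.6  -1.68] 25.15
top [259. 200.] 70 [-65.8   3.1   3.4] 12.1
top [418. 202.] 66 [-520.5  -58.    39.2] 51.9
top [261. 224.] 153 [-60.9 -67.1  11. ] 19.9
top [412. 225.] 166 [-498.  -124.8   45.1] 57.9
top pack 229 [[-56.0, -23.7, 44.4], [-34.8, 13.1, 50.7], [53.0, 29.1, 57.0]]
scene [373. 257.] 48 [-67.4 -62.    8.6] 10.7
scene [382. 265.] 44 [-65.7   0.2   1.5] 4.5
scene [218. 272.] 78 [-498.5 -123.9   42.3] 46.3
scene [211. 282.] 29 [-520.5  -58.    37.7] 40.3
scene pack 178 [[-56.5, -19.1, 44.1], [-12.8, 20.5, 48.8], [49.6, 28.5, 51.1]]
pack [[-53.2, -25.8, 48.3], [12.3, -0.1, 52.3], [53.9, 25.1, 54.0]]
[216. 347.] 3056 [[-81.2, -75.6, 3.1], [-57.6, -62.5, 12.0], [-37.0, -52.7, 13.6]]
```

View pics/end.png

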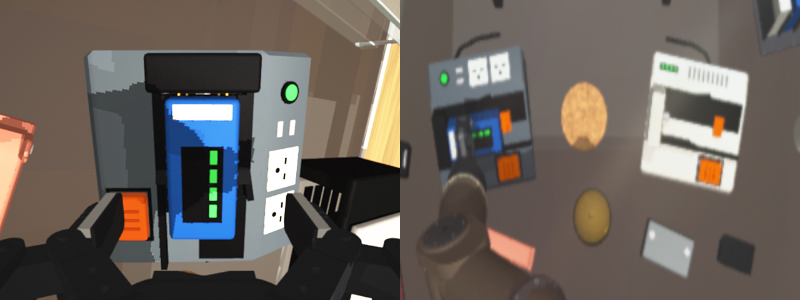

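The pack sits home against the block, at (205,165) in the left image. The catch is up, the gripper is clear and the other things have not moved. Handing in.

```bash
python3 -c "
from workcell import manip
print(manip.hand_in())"
```

```text
the job is handed in; nothing more can be done
None
```

The blue pack was released from the charger, slid off, and locked behind the catch on the power unit, with the gripper open and clear; I handed the job in at about 25 s.

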